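# Close the lid of the wax pot evenly

### The job

Close up the jeweller's wax pot: tighten the lid's four wing nuts clockwise and crosswise, opposite nuts one after the other and about a quarter turn at a time, first all four half way and then all four fully home, so that the lid comes down level onto its flange without cocking. Leave the red vent lever open until the lid is home, then swing it clockwise as far as it goes to shut it. Don't disturb the other things on the bench.

Things in the scene. Friction and masses are not known exactly. Their poses are not given: they have to be found in the camera images.
- pot: Jeweller's wax injector, fixed: green box 236 x 236 x 132 mm under a round steel tank flange, 236 mm across. Origin: centre of the underside; z up along the axis of tank and lid; gauge-and-dial panel faces +x. Four studs (12 mm, tops at height 204 mm) on a circle of 94 mm radius, in its +x (nut a), +y (b), -x (c), -y (d) directions: a is opposite c, b opposite d.
- pot_flange (a point): Centre of the tank flange's upper face, height 162 mm, on the pot's axis.
- lid: Round aluminium lid, 236 mm across, 10 mm thick; origin: centre of its underside, z its normal. At first it floats 3 mm above the flange on a springy seal, up against the nuts; each nut pulls its own side down, so it tips if one side is ahead. All nuts home: flat on the flange. On top: vent valve in the middle, 30 mm across, 28 mm high; two small fittings under 27 mm high, 59 mm from the middle.
- nut_a (a joint): Turn of brass wing nut a (stud in the pot's +x direction) in rad about the upright stud, growing clockwise seen from above, which tightens. Starts finger-run at 0 to 0.2; home at a hard stop at 3.0, about half a turn on. Sinks 0.95 mm per rad. Stays where it is left; turning takes about 0.05 N m, 2 N at the wing.
- nut_a_wing (a point): In the outer end of one of nut a's two wings, 34 mm from the stud axis, at mid height. The wings lie opposite in one upright plane through the axis: 68 mm over both, 6.5 mm thick, 12 to 36 mm above the lid; hub 25 mm across, foot 29 mm. This wing's bearing is 0.9 rad minus the joint value, anticlockwise from the pot's +x; the point's x points out along the wing.
- nut_b (a joint): Turn of brass wing nut b (stud in the pot's +y direction) in rad about the upright stud, growing clockwise seen from above, which tightens. Starts finger-run at 0 to 0.2; home at a hard stop at 3.0, about half a turn on. Sinks 0.95 mm per rad. Stays where it is left; turning takes about 0.05 N m, 2 N at the wing.
- nut_b_wing (a point): In the outer end of one of nut b's two wings, 34 mm from the stud axis, at mid height. The wings lie opposite in one upright plane through the axis: 68 mm over both, 6.5 mm thick, 12 to 36 mm above the lid; hub 25 mm across, foot 29 mm. This wing's bearing is 3.05 rad minus the joint value, anticlockwise from the pot's +x; the point's x points out along the wing.
- nut_c (a joint): Turn of brass wing nut c (stud in the pot's -x direction) in rad about the upright stud, growing clockwise seen from above, which tightens. Starts finger-run at 0 to 0.2; home at a hard stop at 3.0, about half a turn on. Sinks 0.95 mm per rad. Stays where it is left; turning takes about 0.05 N m, 2 N at the wing.
- nut_c_wing (a point): In the outer end of one of nut c's two wings, 34 mm from the stud axis, at mid height. The wings lie opposite in one upright plane through the axis: 68 mm over both, 6.5 mm thick, 12 to 36 mm above the lid; hub 25 mm across, foot 29 mm. This wing's bearing is 2.2 rad minus the joint value, anticlockwise from the pot's +x; the point's x points out along the wing.
- nut_d (a joint): Turn of brass wing nut d (stud in the pot's -y direction) in rad about the upright stud, growing clockwise seen from above, which tightens. Starts finger-run at 0 to 0.2; home at a hard stop at 3.0, about half a turn on. Sinks 0.95 mm per rad. Stays where it is left; turning takes about 0.05 N m, 2 N at the wing.
- nut_d_wing (a point): In the outer end of one of nut d's two wings, 34 mm from the stud axis, at mid height. The wings lie opposite in one upright plane through the axis: 68 mm over both, 6.5 mm thick, 12 to 36 mm above the lid; hub 25 mm across, foot 29 mm. This wing's bearing is 0.3 rad minus the joint value, anticlockwise from the pot's +x; the point's x points out along the wing.
- vent (a joint): Red lever of the vent valve in the middle of the lid: angle in rad about the lid's axis, growing clockwise seen from above. Open at the start (0 to 0.1), pointing between the pot's +y and -x; its bearing is 2.356 rad minus the joint value, anticlockwise from the pot's +x. Shut at a hard stop at 1.571, between +x and +y. Takes about 1.5 N at its end; stays where it is left.
- vent_tip (a point): Outer end of the vent lever, 54 mm from the lid axis. The lever's red grip is a bar 12 mm wide, from 12 to 54 mm off the axis, its underside 25 mm and its top 39 mm above the lid's top.
- bench_block: Bystander: steel bench block 75 x 75 x 19 mm on a red leather pad 110 x 95 x 4 mm; origin under its centre. Loose.
- mould: Bystander: closed aluminium mould, 90 x 62 x 25 mm; origin under its centre. Loose.
- jar: Bystander: amber glass jar with a steel cap, 64 mm across, 85 mm high; origin under its centre. Loose.
- pick: Bystander: yellow-handled pick lying down, about 155 mm long along its x, 9 mm thick; origin under its middle. Loose.

How it is judged:
By the outcome, as a careful person would: the job done as asked, in the order asked, and still so for the second after the job is handed in, with the robot touching nothing.
It also fails if it takes over 69 s, if anything falls off the work surface, if the arm or the gripper's body presses on something with over 40 N, if the wrist force passes 120 N, or if a joint passes its speed limit or range.

### The arm

A 6-joint arm with a two-finger parallel gripper is mounted at the origin on the work surface. World frame = base frame: x ahead of the robot, y to its left, z up, the work surface at z = 0. Lengths are in m, angles in degrees, forces in N, time in s.
With the tool pointing down it reaches from about 0.35 to 0.875 m from the base axis. Payload 4.2 kg.
Tool frame: the origin (TCP) lies midway between the tips of the shut fingers; the grasp point (between the pads) lies 19 mm behind it; z points along the fingers, y is the line along which they close (so a half turn about z gives the same grasp; the last joint's range is limited). The gripper opens to 87 mm and grips with 3 to 60 N. Pads are 19 mm wide; open, the fingers measure 117 mm over their backs; the gripper's body (75 mm by 190 mm) begins 51 mm behind the grasp point.
Start: joints at [90.333, 22.042, 0.453, 0, -68.411, -14.817], TCP at [0.156, 0.605, 0.223] pointing down, gripper open.
Joint ranges: [-179.83, 179.83], [-69.29, 118.12], [-61.27, 80.66], [-181.25, 117.63], [-171.15, -9.14], [-177.46, 177.46]. Speed limits (degrees/s): [159.86, 159.86, 180, 180, 180, 180].

### API

Orientations are given as a 3x3 rotation matrix whose columns are the frame's x, y, z axes.
In Python, from station import sense, capture, camera_params, finish_job gives the robot as it stands.
- The arm moves only by the tool drive_tool, never from a script. Its argument "rows" is a list of rows, each an object of numbers: "tx", "ty", "tz": the shift along the tool's x, y, z in cm; "ax", "ay", "az": the turn, a rotation vector about the tool's x, y, z in rad; "claw": the finger opening in cm, from 0 to 8.7. In form: [{"tx": .., "ty": .., "tz": .., "ax": .., "ay": .., "az": .., "claw": ..}, ...]. A call has 1 to 10 rows; each row shifts and turns the commanded pose from where the row before left it, along the tool's axes as they then stand; what a row does not reach is not made up. A row lasts 1/12 s, in which the tool goes at most 41.7 mm and 7.16 degrees, less where a joint would pass 70% of its speed; a pose out of reach is approached as far as the arm can. A call with a gripper value outside its range is refused whole. The fingers move at their own pace and stop on an object; the grip force is fixed at half the most. Time passes only in rows, so rows that do not move let the fingers close. It gives the time, the measured TCP pose, the force, the opening and the grip force at its end, in the units of the state.
- sense(): the state, without advancing time (a new reading comes with each control period).
- capture(name): name is "scene" or "top" or "wrist"; returns (picture, depth): 420x560x3 uint8, red, green, blue; 420x560 float32, m along the optical axis (not along the pixel's ray), 0 where there is no reading.
- camera_params(name): a dict with "intrinsics" (3x3 intrinsics, pixels), "k1" (the pictures are not rectified: a ray, as slopes to the right and down, at radius r is drawn at 1 + k1 r^2 times it, then the intrinsics apply), "R" (3x3) and "t" (3): a world point X has camera coordinates R X + t; the wrist camera has in their place "tool_from_camera" (4x4, takes a point from camera to tool coordinates, whose origin is the TCP and whose axes are the flange's). Camera axes: x right, y down, z forward; pixel columns grow to the right and rows downward; lengths in m; the calibration is good to about 2 mm. A picture is of the moment at which its call begins: read the wrist's pose just before it. camera_params takes no time and is no camera call.
- finish_job(): hands the job in; it is judged then, once.
The state is a dict: "time_s": time; "joints": joint angles; "joint_velocities": joint speeds; "effort": joint torques, N m; "tcp_pos": TCP position; "ee_rot": TCP orientation; "wrist_force": force on the tool from outside, world axes, zero at the start; "moment": the same for the moment, N m; "gripper_width": opening from 0.0 (shut) to 1.0 (fully open); "gripper_force": force on a finger pad.
Only numpy, scipy, OpenCV 4.12 (cv2) and the standard library are available. Lean on these libraries where they do the work, as an engineer would, in place of code of your own. Each camera call takes 0.05 s, during which the arm holds its last target. There are 200 camera calls.

## Working session

There is one attempt and no reset: what is moved stays moved. The work goes in short steps, Python scripts to look and compute and a tool call to move; the robot and the scene stay as the last step left them, time stands still between calls to the robot, and variables do not carry over. Pictures are saved under pics/ and viewed, at most 10 in all, crops included, and the job is handed in when it is done.

Besides the shell and the picture viewer there is one more tool, called after "Emit:" in YAML: its name, and indented under it one key for each argument. drive_tool: Moves the arm, as the interface text tells. Its arguments: {"type":"object","properties":{"rows":{"type":"array"}},"required":["rows"]}

```bash
mkdir -p pics; ls
python3 - <<'E'
from station import *
import cv2,numpy as np
s=sense();print(s)
for n in("scene","top"):
    p,d=capture(n);np.savez('%s0.npz'%n,p=p,d=d);cv2.imwrite(f'pics/{n}0.png',p[:,:,::-1]);print(n,camera_params(n))
print(camera_params("wrist"))
E
```

```text
pics
{'time_s': 0.0, 'joints': array([ 9.03321633e+01,  2.20915188e+01,  3.78708348e-01, -2.83232866e-02,
       -6.84092079e+01, -1.48165221e+01]), 'joint_velocities': array([ 0.04420491,  0.12334428,  0.11936691, -0.01321875,  0.00922149,
       -0.10687972]), 'effort': array([-2.94419642e-04, -3.90667677e+01,  1.87403870e+01,  4.22014430e+00,
        1.09427754e-02, -1.95972279e-04]), 'tcp_pos': array([0.15615693, 0.60455844, 0.22144601]), 'ee_rot': array([[ 9.68170343e-01, -2.50291804e-01, -4.47296360e-04],
       [-2.50292184e-01, -9.68168000e-01, -2.13220794e-03],
       [ 1.00616151e-04,  2.17629528e-03, -9.99997627e-01]]), 'wrist_force': array([ 0.11364626,  0.48236537, -0.2177729 ]), 'moment': array([-0.01124278, -0.00542792,  0.00581203]), 'gripper_force': 0.0, 'gripper_width': 1.0003136342965289}
scene {'intrinsics': array([[433.58769049,   0.        , 276.3248369 ],
       [  0.        , 433.58769049, 207.20813873],
       [  0.        ,   0.        ,   1.        ]]), 'k1': -0.024666686180170528, 'R': array([[-3.06602634e-01,  9.51837145e-01, -9.35481492e-04],
       [ 7.
[... 426 characters left out ...]
[-0.9881231 ,  0.02381758, -0.15180731],
       [ 0.151953  ,  0.00442073, -0.98837783]]), 't': array([0.1100156 , 0.59606998, 1.36059185])}
{'intrinsics': array([[300.80562256,   0.        , 281.62141747],
       [  0.        , 300.80562256, 207.16995195],
       [  0.        ,   0.        ,   1.        ]]), 'k1': -0.06645778649421126, 'tool_from_camera': array([[-1.08713762e-03, -9.59658354e-01, -2.81166610e-01,
         7.76349132e-02],
       [ 9.99999140e-01, -1.24972546e-03,  3.98954872e-04,
         3.99937140e-04],
       [-7.34241446e-04, -2.81165934e-01,  9.59658886e-01,
        -1.61843898e-01],
       [ 0.00000000e+00,  0.00000000e+00,  0.00000000e+00,
         1.00000000e+00]])}
```

View pics/top0.png

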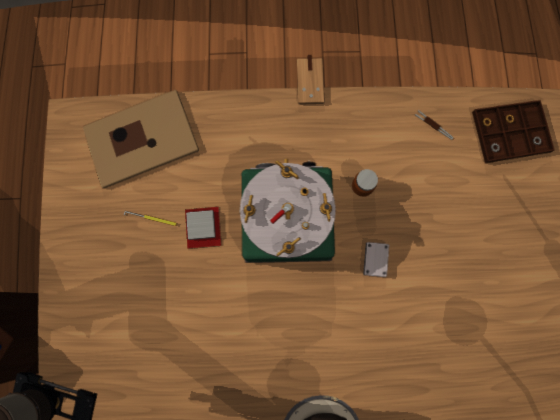

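View pics/scene0.png

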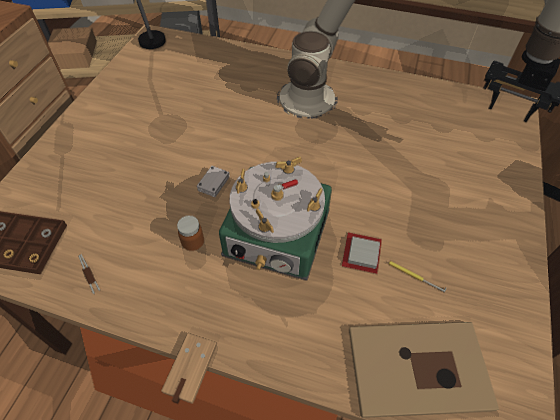

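The top view has the pot with its panel away from the robot: nuts a (289,170), b (249,208), c (290,246), d (325,207), vent lever at (278,216). I'll fit the lid and nuts from both views using the depth.

```bash
cat > h.py <<'E'
import numpy as np,cv2
from station import *
def cloud(n,d,pose=None):
    c=camera_params(n);K=c['intrinsics'];v,u=np.indices(d.shape)
    dist=np.array([c['k1'],0,0,0.])
    s=cv2.undistortPoints(np.stack([u,v],-1).reshape(-1,1,2).astype(float),K,dist).reshape(*d.shape,2)
    X=np.dstack([s[...,0]*d,s[...,1]*d,d])
    if n=='wrist':
        T=c['tool_from_camera'];X=X@T[:3,:3].T+T[:3,3];p,R=pose;W=X@R.T+p
    else: W=(X-c['t'])@c['R']
    W[d<=0]=np.nan
    return W
def lidfit(W,P,ctr=None):
    z=W[...,2]; hsv=cv2.cvtColor(P,cv2.COLOR_RGB2HSV)
    m=(z>.16)&(z<.185)&(W[...,0]>.2)&(W[...,0]<.9)&(abs(W[...,1])<.4)&(hsv[...,1]<70)
    n,l,st,_=cv2.connectedComponentsWithStats(m.astype(np.uint8));k=1+st[1:,4].argmax();m=l==k
    Q=W[m];zm=np.median(Q[:,2])
    (cx,cy),r=cv2.minEnclosingCircle(Q[:,:2].astype(np.float32)); c=(np.percentile(Q[:,:2],.2,0)+np.percentile(Q[:,:2],99.8,0))/2
    print('lid z',zm,'enc',cx,cy,r,'mid',c,np.ptp(Q,0))
    ctr=c if ctr is None else ctr
    r=np.hypot(*(np.moveaxis(W[...,:2],-1,0)-ctr[:,None,None]))
    hi=(z>.184)&(z<.225)&(r<.14)&(hsv[...,1]>70)
    n,l,st,ce=cv2.connectedComponentsWithStats(hi.astype(np.uint8))
    for k in range(1,n):
        if st[k,4]<15: continue
        q=W[l==k];mu=q.mean(0);w,V=np.linalg.eigh(np.cov(q[:,:2].T));v=V[:,1]
        mm=(q.min(0)+q.max(0))/2
        print(ce[k].round(),st[k,4],'mean',mu.round(4),'mid',mm.round(4),'zmax',np.percentile(q[:,2],95).round(4),'len',np.ptp(q[:,:2]@v).round(3),'ang',np.degrees(np.arctan2(v[1],v[0])).round(1),'r',np.hypot(*(mu[:2]-ctr)).round(4),'az',np.degrees(np.arctan2(*(mu[:2]-ctr)[::-1])).round(1))
    return c
E
python3 - <<'E'
from h import *
for n in('top','scene'):
    f=np.load(n+'0.npz');print(n);lidfit(cloud(n,f['d']),f['p'])
E
```

```text
top
lid z 0.1756044153580511 enc 0.5945426225662231 0.07769957929849625 0.11834508180618286 mid [0.59338617 0.07691894] [0.23426307 0.23254561 0.02374694]
[286. 170.] 131 mean [0.6864 0.0782 0.202 ] mid [0.6876 0.078  0.2003] zmax 0.2128 len 0.067 ang 50.9 r 0.093 az 0.8
[304. 191.] 35 mean [0.6349 0.0357 0.1901] mid [0.6348 0.0363 0.1912] zmax 0.1967 len 0.019 ang 115.7 r 0.0585 az -44.8
[326. 207.] 119 mean [ 0.5934 -0.0152  0.2027] mid [ 0.5927 -0.0161  0.2007] zmax 0.2129 len 0.066 ang -171.6 r 0.0921 az -90.0
[248. 209.] 125 mean [0.5932 0.1713 0.202 ] mid [0.5942 0.1714 0.1992] zmax 0.2123 len 0.068 ang 166.7 r 0.0944 az 90.1
[282. 214.] 163 mean [0.5789 0.0908 0.2042] mid [0.5818 0.0923 0.2021] zmax 0.2159 len 0.068 ang 126.8 r 0.0201 az 136.1
[304. 225.] 24 mean [0.5506 0.0367 0.1913] mid [0.5515 0.0364 0.1941] zmax 0.2018 len 0.016 ang 58.8 r 0.0587 az -136.8
[288. 247.] 116 mean [0.4993 0.0781 0.203 ] mid [0.5008 0.0788 0.2007] zmax 0.2129 len 0.07 ang 125.6 r 0.0941 az 179.3
scene
lid z 0.17499349113593404 enc 0.594541072845459 0.07915124297142029 0.11950782686471939 mid [
[... 321 characters left out ...]
mean [0.5568 0.0383 0.1881] mid [0.5561 0.037  0.1886] zmax 0.1915 len 0.016 ang 104.1 r 0.0579 az -134.8
[289. 184.] 87 mean [0.5743 0.1041 0.2111] mid [0.5729 0.0994 0.2057] zmax 0.2153 len 0.038 ang 130.2 r 0.034 az 133.3
[277. 194.] 86 mean [0.6007 0.0808 0.1926] mid [0.5965 0.079  0.1965] zmax 0.2036 len 0.027 ang 104.6 r 0.0034 az 24.2
[314. 201.] 128 mean [0.5991 0.1737 0.2008] mid [0.5968 0.1727 0.1989] zmax 0.2107 len 0.065 ang 166.4 r 0.0943 az 89.1
[255. 203.] 30 mean [0.6389 0.0375 0.1879] mid [0.637  0.0363 0.19  ] zmax 0.1945 len 0.018 ang 99.0 r 0.0588 az -45.4
[264. 222.] 143 mean [0.6919 0.0795 0.2011] mid [0.6902 0.0793 0.2001] zmax 0.2111 len 0.068 ang 51.4 r 0.0943 az 0.1
```

Emit:
drive_tool:
  rows:
    - {"tx": 3.2,"ty": 1.9,"tz": -0.15,"claw": 3.6}
    - {"tx": 3.2,"ty": 1.9,"tz": -0.15,"claw": 3.6}
    - {"tx": 3.2,"ty": 1.9,"tz": -0.15,"claw": 3.6}
    - {"tx": 3.2,"ty": 1.9,"tz": -0.15,"claw": 3.6}
    - {"tx": 3.2,"ty": 1.9,"tz": -0.15,"claw": 3.6}
    - {"tx": 3.2,"ty": 1.9,"tz": -0.15,"claw": 3.6}
    - {"tx": 3.2,"ty": 1.9,"tz": -0.15,"claw": 3.6}
    - {"tx": 3.2,"ty": 1.9,"tz": -0.15,"claw": 3.6}
    - {"tx": 3.2,"ty": 1.9,"tz": -0.15,"claw": 3.6}
    - {"tx": 3.2,"ty": 1.9,"tz": -0.15,"claw": 3.6}

```text
invalid input at $.rows[0]: expected keys tx, ty, tz, ax, ay, az, claw
```

Emit:
drive_tool:
  rows:
    - {"tx": 3.2,"ty": 1.9,"claw": 3.6}
    - {"tx": 3.2,"ty": 1.9,"claw": 3.6}
    - {"tx": 3.2,"ty": 1.9,"claw": 3.6}
    - {"tx": 3.2,"ty": 1.9,"claw": 3.6}
    - {"tx": 3.2,"ty": 1.9,"claw": 3.6}
    - {"tx": 3.2,"ty": 1.9,"az": -0.11,"claw": 3.6}
    - {"az": -0.11,"claw": 3.6}
    - {"az": -0.11,"claw": 3.6}
    - {"az": -0.11,"claw": 3.6}
    - {"az": -0.11,"claw": 3.6}

```text
invalid input at $.rows[0]: expected keys tx, ty, tz, ax, ay, az, claw
```

All keys are required.

Emit:
drive_tool:
  rows:
    - {"tx": 3.2,"ty": 1.9,"tz": -0.15,"ax": 0,"ay": 0,"az": 0,"claw": 3.6}
    - {"tx": 3.2,"ty": 1.9,"tz": -0.15,"ax": 0,"ay": 0,"az": 0,"claw": 3.6}
    - {"tx": 3.2,"ty": 1.9,"tz": -0.15,"ax": 0,"ay": 0,"az": 0,"claw": 3.6}
    - {"tx": 3.2,"ty": 1.9,"tz": -0.15,"ax": 0,"ay": 0,"az": 0,"claw": 3.6}
    - {"tx": 3.2,"ty": 1.9,"tz": -0.15,"ax": 0,"ay": 0,"az": 0,"claw": 3.6}
    - {"tx": 3.2,"ty": 1.9,"tz": -0.15,"ax": 0,"ay": 0,"az": 0,"claw": 3.6}
    - {"tx": 3.2,"ty": 1.9,"tz": -0.15,"ax": 0,"ay": 0,"az": 0,"claw": 3.6}
    - {"tx": 3.2,"ty": 1.9,"tz": -0.15,"ax": 0,"ay": 0,"az": 0,"claw": 3.6}
    - {"tx": 3.2,"ty": 1.9,"tz": -0.15,"ax": 0,"ay": 0,"az": 0,"claw": 3.6}
    - {"tx": 3.2,"ty": 1.9,"tz": -0.15,"ax": 0,"ay": 0,"az": 0,"claw": 3.6}

```text
time_s: 0.93
tcp_pos: [0.4193, 0.3394, 0.2374]
ee_rot: [[0.968, -0.25, -0.001], [-0.25, -0.968, -0.0], [-0.0, 0.0, -1.0]]
wrist_force: [-0.5, 1.3, 0.3]
gripper_width: 0.429
gripper_force: 0.0
```

Emit:
drive_tool:
  rows:
    - {"tx": 3.2,"ty": 1.9,"tz": 0,"ax": 0,"ay": 0,"az": 0,"claw": 3.6}
    - {"tx": 3.2,"ty": 1.9,"tz": 0,"ax": 0,"ay": 0,"az": 0,"claw": 3.6}
    - {"tx": 3.2,"ty": 1.9,"tz": 0,"ax": 0,"ay": 0,"az": 0,"claw": 3.6}
    - {"tx": 3.2,"ty": 1.9,"tz": 0,"ax": 0,"ay": 0,"az": 0,"claw": 3.6}
    - {"tx": 3.2,"ty": 1.9,"tz": 0,"ax": 0,"ay": 0,"az": 0,"claw": 3.6}
    - {"tx": 0,"ty": 0,"tz": 0,"ax": 0,"ay": 0,"az": 0,"claw": 3.6}

```text
time_s: 1.43
tcp_pos: [0.5528, 0.2049, 0.2365]
ee_rot: [[0.967, -0.256, -0.001], [-0.256, -0.967, -0.002], [-0.0, 0.002, -1.0]]
wrist_force: [0.7, 0.2, 0.4]
gripper_width: 0.416
gripper_force: 0.0
```

```bash
cat >> h.py <<'E'
def look(name,show=False,ctr=None):
    s=sense();p,d=capture('wrist');W=cloud('wrist',d,(s['tcp_pos'],s['ee_rot']))
    if show: cv2.imwrite(f'pics/{name}.png',p[:,:,::-1])
    return s,p,W
E
python3 - <<'E'
from h import *
s,p,W=look('w1',True)
print(s['tcp_pos'],s['joints'],s['moment'],s['time_s'])
lidfit(W,p,np.array([.595,.0785]))
E
```

```text
[0.55276599 0.20487472 0.23649756] [ 3.60975475e+01  1.80888103e+01 -3.44063969e+00  6.56447366e-02
 -6.85615060e+01  3.90430472e+01] [ 0.06331729  0.02090416 -0.0234307 ] 1.4333
lid z 0.17523652642791174 enc 0.5929623246192932 0.07742355763912201 0.11802297085523605 mid [0.59169212 0.08454441] [0.21694291 0.22313692 0.01278478]
[419.   2.] 92 mean [0.6771 0.0805 0.1865] mid [0.6778 0.0796 0.188 ] zmax 0.1898 len 0.014 ang 75.1 r 0.0821 az 1.4
[463.   3.] 255 mean [0.6682 0.0584 0.1974] mid [0.6696 0.0592 0.1969] zmax 0.2063 len 0.021 ang 52.8 r 0.0759 az -15.4
[491.  54.] 570 mean [0.6348 0.038  0.1881] mid [0.6349 0.0366 0.1902] zmax 0.1955 len 0.02 ang -178.6 r 0.0568 az -45.4
[555.  98.] 333 mean [ 0.5961 -0.0077  0.1877] mid [ 0.5976 -0.0085  0.1887] zmax 0.1915 len 0.031 ang 170.8 r 0.0862 az -89.3
[431. 155.] 2407 mean [0.5819 0.0955 0.2038] mid [0.5816 0.0929 0.2003] zmax 0.2142 len 0.068 ang 138.8 r 0.0214 az 127.6
[313. 163.] 1464 mean [0.5958 0.172  0.203 ] mid [0.5942 0.1717 0.199 ] zmax 0.2114 len 0.07 ang 166.6 r 0.0935 az 89.5
[499. 172.] 312 mean [0.553  0.0396 0.1885] mid [0.5508 0.0366 0.1914] zmax 0.1929 len 0.018 ang 155.0 r 0.0572 az -137.2
[473. 240.] 1436 mean [0.51   0.0695 0.1988] mid [0.506  0.0688 0.1986] zmax 0.2103 len 0.044 ang 116.2 r 0.0854 az -173.9
```

View pics/w1.png

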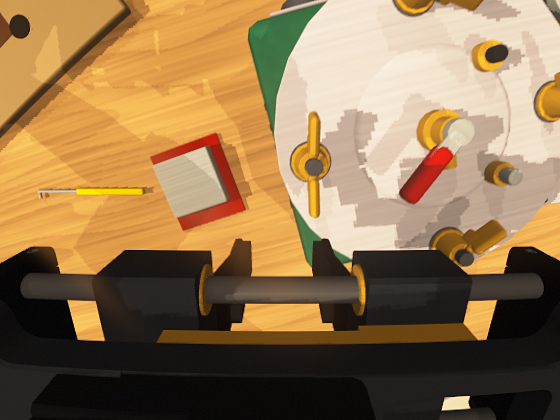

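b is the nearest nut and the fingers already stand square to its wings (nut b at pixel (312,160), lever (430,170), fingers at the bottom), so I start with the pair b–d.

Emit:
drive_tool:
  rows:
    - {"tx": 2.4,"ty": 1.05,"tz": 0,"ax": 0,"ay": 0,"az": 0,"claw": 3.6}
    - {"tx": 2.45,"ty": 1.05,"tz": 0,"ax": 0,"ay": 0,"az": 0,"claw": 3.6}
    - {"tx": 0,"ty": 0,"tz": 1.0,"ax": 0,"ay": 0,"az": 0,"claw": 3.6}
    - {"tx": 0,"ty": 0,"tz": 1.8,"ax": 0,"ay": 0,"az": 0,"claw": 3.6}
    - {"tx": 0,"ty": 0,"tz": 1.9,"ax": 0,"ay": 0,"az": 0,"claw": 3.6}
    - {"tx": 0,"ty": 0,"tz": 0,"ax": 0,"ay": 0,"az": 0,"claw": 3.6}
    - {"tx": 0,"ty": 0,"tz": 0,"ax": 0,"ay": 0,"az": 0,"claw": 3.6}

```text
time_s: 2.07
tcp_pos: [0.5903, 0.177, 0.1895]
ee_rot: [[0.968, -0.249, -0.003], [-0.249, -0.968, -0.002], [-0.002, 0.002, -1.0]]
wrist_force: [0.5, -1.0, -0.2]
gripper_width: 0.41
gripper_force: 0.0
```

Emit:
drive_tool:
  rows:
    - {"tx": 0.53,"ty": 0.38,"tz": 0,"ax": 0,"ay": 0,"az": 0,"claw": 3.6}
    - {"tx": 0,"ty": 0,"tz": 0,"ax": 0,"ay": 0,"az": 0.1,"claw": 3.6}
    - {"tx": 0,"ty": 0,"tz": 0,"ax": 0,"ay": 0,"az": 0.1,"claw": 3.6}
    - {"tx": 0,"ty": 0,"tz": 0,"ax": 0,"ay": 0,"az": 0.1,"claw": 3.6}
    - {"tx": 0,"ty": 0,"tz": 0,"ax": 0,"ay": 0,"az": 0.1,"claw": 3.6}
    - {"tx": 0,"ty": 0,"tz": 0,"ax": 0,"ay": 0,"az": 0.1,"claw": 3.6}

```text
time_s: 2.57
tcp_pos: [0.5965, 0.172, 0.1924]
ee_rot: [[0.727, -0.687, 0.003], [-0.687, -0.727, 0.001], [0.001, -0.003, -1.0]]
wrist_force: [0.6, 0.1, -0.3]
gripper_width: 0.413
gripper_force: 0.0
```

```bash
python3 -c "
from station import *
s=sense();print(s['tcp_pos'],s['moment'],s['joints'])"
```

```text
[0.59648893 0.17201513 0.1924436 ] [ 0.07687618 -0.03822863 -0.00614175] [ 3.10163456e+01  2.27687909e+01 -2.89071249e+00  2.90650179e-02
 -6.41578223e+01  1.55847171e+01]
```

Emit:
drive_tool:
  rows:
    - {"tx": 0,"ty": 0,"tz": 0,"ax": 0,"ay": 0,"az": 0.12,"claw": 3.6}
    - {"tx": 0,"ty": 0,"tz": 0,"ax": 0,"ay": 0,"az": 0.12,"claw": 3.6}
    - {"tx": 0,"ty": 0,"tz": 0,"ax": 0,"ay": 0,"az": 0.12,"claw": 3.6}
    - {"tx": 0,"ty": 0,"tz": 0,"ax": 0,"ay": 0,"az": 0.12,"claw": 3.6}
    - {"tx": 0,"ty": 0,"tz": 0,"ax": 0,"ay": 0,"az": 0.12,"claw": 3.6}
    - {"tx": 0,"ty": 0,"tz": 0,"ax": 0,"ay": 0,"az": 0.12,"claw": 3.6}
    - {"tx": 0,"ty": 0,"tz": 0,"ax": 0,"ay": 0,"az": 0.12,"claw": 3.6}
    - {"tx": 0,"ty": 0,"tz": 0,"ax": 0,"ay": 0,"az": 0.12,"claw": 3.6}
    - {"tx": 0,"ty": 0,"tz": 0,"ax": 0,"ay": 0,"az": 0.12,"claw": 3.6}
    - {"tx": 0,"ty": 0,"tz": 0,"ax": 0,"ay": 0,"az": 0.0,"claw": 3.6}

```text
time_s: 3.4
tcp_pos: [0.5957, 0.1709, 0.1919]
ee_rot: [[-0.261, -0.965, 0.001], [-0.965, 0.261, -0.001], [0.001, -0.001, -1.0]]
wrist_force: [-0.1, -2.4, 0.1]
gripper_width: 0.416
gripper_force: 1.1
```

```bash
cat >> h.py <<'E'
def st():
    s=sense();R=s['ee_rot'];psi=np.degrees(np.arctan2(R[1,0],R[0,0]))
    print('t',s['time_s'],'tcp',s['tcp_pos'].round(4),'psi',psi.round(1),'finger',(psi-90).round(1),(psi+90).round(1),'mom',s['moment'].round(2),'F',s['wrist_force'].round(1),'j1,j6',s['joints'][[0,5]].round(1));return s
E
python3 - <<'E'
from h import *
st()
p,d=capture('top');cv2.imwrite('pics/t1.png',cv2.resize(p[140:270,220:350,::-1],None,fx=4,fy=4));lidfit(cloud('top',d),p,np.array([.593,.077]))
E
```

```text
t 3.4 tcp [0.5957 0.1709 0.1919] psi -105.1 finger -195.1 -15.1 mom [-0.74  0.11  0.12] F [-0.1 -2.4  0.1] j1,j6 [ 31.  -46.1]
lid z 0.17565410503060064 enc 0.5944456458091736 0.07808683812618256 0.11829455941915512 mid [0.5934264  0.06113295] [0.23581056 0.20114152 0.02412171]
[286. 170.] 128 mean [0.6865 0.0783 0.2018] mid [0.6876 0.078  0.1997] zmax 0.2122 len 0.068 ang 50.6 r 0.0935 az 0.8
[303. 191.] 34 mean [0.6356 0.0368 0.1902] mid [0.6346 0.0362 0.1917] zmax 0.1981 len 0.019 ang 123.8 r 0.0586 az -43.4
[326. 207.] 120 mean [ 0.5929 -0.0149  0.2026] mid [ 0.5929 -0.0159  0.2011] zmax 0.214 len 0.066 ang -172.2 r 0.0919 az -90.1
[282. 213.] 162 mean [0.5797 0.0902 0.2038] mid [0.5817 0.0923 0.2018] zmax 0.2157 len 0.068 ang 128.4 r 0.0188 az 135.4
[305. 225.] 26 mean [0.5509 0.0364 0.1905] mid [0.5518 0.0352 0.1936] zmax 0.1998 len 0.015 ang 89.2 r 0.0585 az -136.1
[288. 247.] 125 mean [0.4992 0.078  0.2023] mid [0.5007 0.0789 0.2005] zmax 0.2127 len 0.07 ang 125.5 r 0.0938 az 179.4
```

View pics/t1.png

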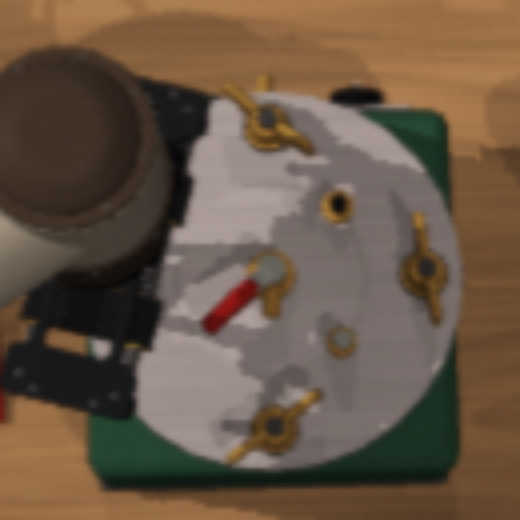

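The crop shows b hidden under the gripper and the other nuts undisturbed; the reaction moment (+0.12 N·m) says the fingers are engaged.

Emit:
drive_tool:
  rows:
    - {"tx": 0,"ty": 0,"tz": 0,"ax": 0,"ay": 0,"az": 0.11,"claw": 3.6}
    - {"tx": 0,"ty": 0,"tz": 0,"ax": 0,"ay": 0,"az": 0.11,"claw": 3.6}
    - {"tx": 0,"ty": 0,"tz": 0,"ax": 0,"ay": 0,"az": 0.11,"claw": 3.6}
    - {"tx": 0,"ty": 0,"tz": 0,"ax": 0,"ay": 0,"az": 0.11,"claw": 3.6}
    - {"tx": 0,"ty": 0,"tz": 0,"ax": 0,"ay": 0,"az": 0.11,"claw": 3.6}
    - {"tx": 0,"ty": 0,"tz": 0,"ax": 0,"ay": 0,"az": 0.11,"claw": 3.6}
    - {"tx": 0,"ty": 0,"tz": 0,"ax": 0,"ay": 0,"az": 0,"claw": 3.6}
    - {"tx": 0,"ty": 0,"tz": 0,"ax": 0,"ay": 0,"az": -0.08,"claw": 3.6}
    - {"tx": 0,"ty": 0,"tz": -2.5,"ax": 0,"ay": 0,"az": 0,"claw": 3.6}
    - {"tx": 0,"ty": 0,"tz": -2.5,"ax": 0,"ay": 0,"az": 0,"claw": 3.6}

```text
time_s: 4.28
tcp_pos: [0.5957, 0.172, 0.2405]
ee_rot: [[-0.742, -0.67, -0.001], [-0.67, 0.742, -0.0], [0.001, 0.0, -1.0]]
wrist_force: [-0.3, 0.6, 0.4]
gripper_width: 0.414
gripper_force: 0.0
```

Run:
```python
from h import *
st();s,p,W=look('x')
lidfit(W,p,np.array([.5945,.078]))
p,d=capture('scene');lidfit(cloud('scene',d),p,np.array([.5965,.079]))
```

```text
t 4.2833 tcp [0.5957 0.172  0.2405] psi -137.9 finger -227.9 -47.9 mom [ 0.08 -0.2  -0.01] F [-0.3  0.6  0.4] j1,j6 [ 31.  -78.9]
lid z 0.17486276460175723 enc 0.5937374234199524 0.07743386179208755 0.11827701330184937 mid [0.58796041 0.08238038] [0.22750835 0.22579041 0.01360278]
[70. 45.] 2826 mean [ 0.5933 -0.013   0.1999] mid [ 0.5946 -0.0153  0.1989] zmax 0.2105 len 0.067 ang -172.4 r 0.091 az -90.8
[274.  26.] 2300 mean [0.5009 0.0792 0.2021] mid [0.4996 0.0781 0.1987] zmax 0.2114 len 0.072 ang 125.6 r 0.0936 az 179.3
[179.  50.] 386 mean [0.5502 0.0395 0.1897] mid [0.551  0.0367 0.1926] zmax 0.1975 len 0.018 ang -171.3 r 0.0587 az -139.0
[213. 135.] 2160 mean [0.5757 0.0926 0.2047] mid [0.5813 0.0916 0.1995] zmax 0.2137 len 0.067 ang 122.7 r 0.0238 az 142.2
[108. 143.] 494 mean [0.6329 0.0369 0.1881] mid [0.6348 0.0353 0.1902] zmax 0.1952 len 0.02 ang 53.8 r 0.0563 az -47.0
[105. 224.] 1774 mean [0.679  0.0725 0.1996] mid [0.6823 0.0708 0.1987] zmax 0.2105 len 0.055 ang 53.9 r 0.0847 az -3.7
[281. 223.] 1370 mean [0.5913 0.1673 0.2008] mid [0.593  0.1684 0.198 ] zmax 0.21 len 
[... 205 characters left out ...]
 0.5984 -0.0126  0.2008] mid [ 0.5953 -0.0142  0.1987] zmax 0.2107 len 0.068 ang -171.6 r 0.0916 az -88.8
[266. 178.] 22 mean [0.5555 0.0378 0.1876] mid [0.5533 0.0368 0.1892] zmax 0.19 len 0.016 ang 104.7 r 0.0581 az -134.9
[277. 194.] 86 mean [0.6003 0.081  0.1924] mid [0.5964 0.0791 0.1963] zmax 0.2034 len 0.027 ang 106.7 r 0.0043 az 28.2
[314. 201.] 190 mean [0.5973 0.1735 0.1986] mid [0.598  0.1727 0.1987] zmax 0.2096 len 0.069 ang 86.5 r 0.0945 az 89.5
[255. 203.] 31 mean [0.639  0.0383 0.1873] mid [0.6377 0.0364 0.19  ] zmax 0.1934 len 0.018 ang 134.7 r 0.0589 az -43.8
[264. 222.] 145 mean [0.6917 0.0794 0.2009] mid [0.6902 0.0793 0.1991] zmax 0.2113 len 0.069 ang 51.4 r 0.0952 az 0.2
```

b is at 86.3°, which is 1.54 rad (contact offset ≈41°). Next is the opposite nut, d.

Emit:
drive_tool:
  rows:
    - {"tx": 2.1,"ty": -2.31,"tz": 0,"ax": 0,"ay": 0,"az": 0,"claw": 3.6}
    - {"tx": 2.1,"ty": -2.31,"tz": 0,"ax": 0,"ay": 0,"az": 0,"claw": 3.6}
    - {"tx": 2.1,"ty": -2.31,"tz": 0,"ax": 0,"ay": 0,"az": 0,"claw": 3.6}
    - {"tx": 2.1,"ty": -2.31,"tz": 0,"ax": 0,"ay": 0,"az": 0,"claw": 3.6}
    - {"tx": 2.1,"ty": -2.31,"tz": 0,"ax": 0,"ay": 0,"az": 0,"claw": 3.6}
    - {"tx": 2.1,"ty": -2.31,"tz": 0,"ax": 0,"ay": 0,"az": 0,"claw": 3.6}
    - {"tx": 0,"ty": 0,"tz": 0,"ax": 0,"ay": 0,"az": -0.12,"claw": 3.6}
    - {"tx": 0,"ty": 0,"tz": 0,"ax": 0,"ay": 0,"az": -0.12,"claw": 3.6}
    - {"tx": 0,"ty": 0,"tz": 0,"ax": 0,"ay": 0,"az": -0.12,"claw": 3.6}
    - {"tx": 0,"ty": 0,"tz": 0,"ax": 0,"ay": 0,"az": -0.12,"claw": 3.6}

```text
time_s: 5.22
tcp_pos: [0.5948, -0.0156, 0.2412]
ee_rot: [[-0.345, -0.939, 0.003], [-0.939, 0.345, 0.001], [-0.002, -0.002, -1.0]]
wrist_force: [-0.3, 0.3, 0.0]
gripper_width: 0.413
gripper_force: 0.0
```

Emit:
drive_tool:
  rows:
    - {"tx": 0,"ty": 0,"tz": 0,"ax": 0,"ay": 0,"az": -0.12,"claw": 3.6}
    - {"tx": 0,"ty": 0,"tz": 0,"ax": 0,"ay": 0,"az": -0.12,"claw": 3.6}
    - {"tx": 0,"ty": 0,"tz": 0,"ax": 0,"ay": 0,"az": -0.12,"claw": 3.6}
    - {"tx": 0,"ty": 0,"tz": 0,"ax": 0,"ay": 0,"az": -0.12,"claw": 3.6}
    - {"tx": 0,"ty": 0,"tz": 0,"ax": 0,"ay": 0,"az": -0.12,"claw": 3.6}
    - {"tx": 0,"ty": 0,"tz": 0,"ax": 0,"ay": 0,"az": -0.12,"claw": 3.6}
    - {"tx": 0,"ty": 0,"tz": 0,"ax": 0,"ay": 0,"az": -0.12,"claw": 3.6}
    - {"tx": 0,"ty": 0,"tz": 0,"ax": 0,"ay": 0,"az": -0.12,"claw": 3.6}
    - {"tx": 0,"ty": 0,"tz": 0,"ax": 0,"ay": 0,"az": -0.12,"claw": 3.6}
    - {"tx": 0,"ty": 0,"tz": 0,"ax": 0,"ay": 0,"az": -0.12,"claw": 3.6}

```text
time_s: 6.05
tcp_pos: [0.5948, -0.0152, 0.2411]
ee_rot: [[0.751, -0.661, 0.003], [-0.661, -0.751, 0.001], [0.002, -0.002, -1.0]]
wrist_force: [0.7, 0.1, 1.0]
gripper_width: 0.414
gripper_force: 0.0
```

Emit:
drive_tool:
  rows:
    - {"tx": 0,"ty": 0,"tz": 0,"ax": 0,"ay": 0,"az": -0.12,"claw": 3.6}
    - {"tx": 0,"ty": 0,"tz": 0,"ax": 0,"ay": 0,"az": -0.12,"claw": 3.6}
    - {"tx": 0,"ty": 0,"tz": 0,"ax": 0,"ay": 0,"az": 0,"claw": 3.6}
    - {"tx": 0,"ty": 0,"tz": 0,"ax": 0,"ay": 0,"az": 0,"claw": 3.6}

```text
time_s: 6.38
tcp_pos: [0.5945, -0.0153, 0.241]
ee_rot: [[0.881, -0.473, 0.002], [-0.473, -0.881, 0.001], [0.001, -0.001, -1.0]]
wrist_force: [-0.3, -0.5, -0.5]
gripper_width: 0.412
gripper_force: 0.0
```

Emit:
drive_tool:
  rows:
    - {"tx": 0,"ty": 0,"tz": 1.6,"ax": 0,"ay": 0,"az": 0,"claw": 3.6}
    - {"tx": 0,"ty": 0,"tz": 1.6,"ax": 0,"ay": 0,"az": 0,"claw": 3.6}
    - {"tx": 0,"ty": 0,"tz": 1.7,"ax": 0,"ay": 0,"az": 0,"claw": 3.6}
    - {"tx": 0,"ty": 0,"tz": 0,"ax": 0,"ay": 0,"az": 0,"claw": 3.6}
    - {"tx": 0,"ty": 0,"tz": 0,"ax": 0,"ay": 0,"az": 0.115,"claw": 3.6}
    - {"tx": 0,"ty": 0,"tz": 0,"ax": 0,"ay": 0,"az": 0.115,"claw": 3.6}
    - {"tx": 0,"ty": 0,"tz": 0,"ax": 0,"ay": 0,"az": 0.115,"claw": 3.6}
    - {"tx": 0,"ty": 0,"tz": 0,"ax": 0,"ay": 0,"az": 0.115,"claw": 3.6}
    - {"tx": 0,"ty": 0,"tz": 0,"ax": 0,"ay": 0,"az": 0.115,"claw": 3.6}
    - {"tx": 0,"ty": 0,"tz": 0,"ax": 0,"ay": 0,"az": 0.115,"claw": 3.6}

```text
time_s: 7.22
tcp_pos: [0.5945, -0.0162, 0.1924]
ee_rot: [[0.373, -0.928, 0.001], [-0.928, -0.373, -0.001], [0.001, -0.001, -1.0]]
wrist_force: [0.5, -2.8, -1.3]
gripper_width: 0.417
gripper_force: 1.3
```

Emit:
drive_tool:
  rows:
    - {"tx": 0,"ty": 0,"tz": 0,"ax": 0,"ay": 0,"az": 0.115,"claw": 3.6}
    - {"tx": 0,"ty": 0,"tz": 0,"ax": 0,"ay": 0,"az": 0.115,"claw": 3.6}
    - {"tx": 0,"ty": 0,"tz": 0,"ax": 0,"ay": 0,"az": 0.115,"claw": 3.6}
    - {"tx": 0,"ty": 0,"tz": 0,"ax": 0,"ay": 0,"az": 0.115,"claw": 3.6}
    - {"tx": 0,"ty": 0,"tz": 0,"ax": 0,"ay": 0,"az": 0.115,"claw": 3.6}
    - {"tx": 0,"ty": 0,"tz": 0,"ax": 0,"ay": 0,"az": 0.115,"claw": 3.6}
    - {"tx": 0,"ty": 0,"tz": 0,"ax": 0,"ay": 0,"az": 0.115,"claw": 3.6}
    - {"tx": 0,"ty": 0,"tz": 0,"ax": 0,"ay": 0,"az": 0.115,"claw": 3.6}
    - {"tx": 0,"ty": 0,"tz": 0,"ax": 0,"ay": 0,"az": 0,"claw": 3.6}

```text
time_s: 7.97
tcp_pos: [0.5936, -0.0163, 0.1921]
ee_rot: [[-0.509, -0.86, -0.001], [-0.86, 0.509, -0.001], [0.001, 0.0, -1.0]]
wrist_force: [-1.1, -1.7, -1.9]
gripper_width: 0.418
gripper_force: 1.1
```

Emit:
drive_tool:
  rows:
    - {"tx": 0,"ty": 0,"tz": 0,"ax": 0,"ay": 0,"az": -0.08,"claw": 3.6}
    - {"tx": 0,"ty": 0,"tz": -2.5,"ax": 0,"ay": 0,"az": 0,"claw": 3.6}
    - {"tx": 0,"ty": 0,"tz": -2.4,"ax": 0,"ay": 0,"az": 0,"claw": 3.6}
    - {"tx": 0,"ty": 0,"tz": 0,"ax": 0,"ay": 0,"az": 0,"claw": 3.6}

```text
time_s: 8.3
tcp_pos: [0.5975, -0.0154, 0.2471]
ee_rot: [[-0.433, -0.901, 0.013], [-0.901, 0.433, 0.0], [-0.006, -0.011, -1.0]]
wrist_force: [0.2, -0.3, 0.8]
gripper_width: 0.417
gripper_force: 0.0
```

Run:
```python
from h import *
st();s,p,W=look('x')
lidfit(W,p,np.array([.5945,.078]))
p,d=capture('top');lidfit(cloud('top',d),p,np.array([.593,.077]))
```

```text
t 8.3 tcp [ 0.5975 -0.0154  0.2471] psi -115.7 finger -205.7 -25.7 mom [ 0.09 -0.21  0.  ] F [ 0.2 -0.3  0.8] j1,j6 [ 14.1 -39.8]
lid z 0.17359132070441086 enc 0.5417341589927673 0.025962036103010178 0.0910981297492981 mid [0.53934823 0.02187865] [0.12883377 0.131609   0.02331086]
[284. 218.] 1199 mean [ 0.5934 -0.0228  0.2004] mid [ 0.5942 -0.0208  0.198 ] zmax 0.2099 len 0.062 ang 112.3 r 0.1008 az -90.7
[361. 246.] 139 mean [0.55   0.0295 0.1872] mid [0.5513 0.0304 0.1885] zmax 0.1898 len 0.016 ang 171.2 r 0.0659 az -132.5
[319. 313.] 41 mean [0.6057 0.0727 0.1871] mid [0.6055 0.0733 0.1866] zmax 0.1886 len 0.015 ang 75.1 r 0.0124 az -25.3
[244. 326.] 62 mean [0.6655 0.05   0.1991] mid [0.6659 0.0509 0.1993] zmax 0.2024 len 0.006 ang 150.5 r 0.0763 az -21.5
lid z 0.17487973839161242 enc 0.5396561026573181 0.047132574021816254 0.06279442459344864 mid [0.53909322 0.03997837] [0.1222531  0.10112311 0.02409556]
[277. 162.] 21 mean [0.704  0.0982 0.2083] mid [0.7042 0.0971 0.2038] zmax 0.2129 len 0.017 ang 58.7 r 0.113 az 10.8
[289. 215.] 24 mean [0.5775 0.0744 0.192 ] mid [0.5792 0.0732 0.1917] zmax 0.1967 len 0.025 ang 145.3 r 0.0157 az -170.5
[295. 241.] 36 mean [0.511  0.0615 0.2066] mid [0.5103 0.0607 0.2005] zmax 0.2138 len 0.029 ang 132.8 r 0.0835 az -169.3
```

Emit:
drive_tool:
  rows:
    - {"tx": -3.14,"ty": -1.1,"tz": 0,"ax": 0,"ay": 0,"az": 0,"claw": 3.6}
    - {"tx": -3.14,"ty": -1.1,"tz": 0,"ax": 0,"ay": 0,"az": 0,"claw": 3.6}
    - {"tx": -3.14,"ty": -1.1,"tz": 0,"ax": 0,"ay": 0,"az": 0,"claw": 3.6}
    - {"tx": -3.14,"ty": -1.1,"tz": 0,"ax": 0,"ay": 0,"az": 0,"claw": 3.6}
    - {"tx": 0,"ty": 0,"tz": 0,"ax": 0,"ay": 0,"az": -0.12,"claw": 3.6}
    - {"tx": 0,"ty": 0,"tz": 0,"ax": 0,"ay": 0,"az": -0.12,"claw": 3.6}
    - {"tx": 0,"ty": 0,"tz": 0,"ax": 0,"ay": 0,"az": -0.12,"claw": 3.6}
    - {"tx": 0,"ty": 0,"tz": 0,"ax": 0,"ay": 0,"az": -0.12,"claw": 3.6}
    - {"tx": 0,"ty": 0,"tz": 0,"ax": 0,"ay": 0,"az": -0.12,"claw": 3.6}
    - {"tx": 0,"ty": 0,"tz": 0,"ax": 0,"ay": 0,"az": -0.12,"claw": 3.6}

```text
time_s: 9.23
tcp_pos: [0.6881, 0.0784, 0.2392]
ee_rot: [[0.272, -0.962, -0.002], [-0.962, -0.272, -0.0], [-0.0, 0.002, -1.0]]
wrist_force: [-0.2, 0.2, -1.2]
gripper_width: 0.413
gripper_force: 0.0
```

Emit:
drive_tool:
  rows:
    - {"tx": 0,"ty": 0,"tz": 0,"ax": 0,"ay": 0,"az": -0.12,"claw": 3.6}
    - {"tx": 0,"ty": 0,"tz": 0,"ax": 0,"ay": 0,"az": -0.12,"claw": 3.6}
    - {"tx": 0,"ty": 0,"tz": 0,"ax": 0,"ay": 0,"az": -0.12,"claw": 3.6}
    - {"tx": 0,"ty": 0,"tz": 0,"ax": 0,"ay": 0,"az": -0.12,"claw": 3.6}
    - {"tx": 0,"ty": 0,"tz": 0,"ax": 0,"ay": 0,"az": -0.12,"claw": 3.6}
    - {"tx": 0,"ty": 0,"tz": 0,"ax": 0,"ay": 0,"az": -0.12,"claw": 3.6}
    - {"tx": 0,"ty": 0,"tz": 0,"ax": 0,"ay": 0,"az": -0.12,"claw": 3.6}
    - {"tx": 0,"ty": 0,"tz": 0,"ax": 0,"ay": 0,"az": -0.12,"claw": 3.6}
    - {"tx": 0,"ty": 0,"tz": 0,"ax": 0,"ay": 0,"az": -0.12,"claw": 3.6}
    - {"tx": 0,"ty": 0,"tz": 0,"ax": 0,"ay": 0,"az": -0.12,"claw": 3.6}

```text
time_s: 10.07
tcp_pos: [0.6881, 0.0783, 0.2394]
ee_rot: [[0.995, -0.095, -0.002], [-0.095, -0.995, -0.0], [-0.002, 0.0, -1.0]]
wrist_force: [0.1, -0.4, -0.0]
gripper_width: 0.411
gripper_force: 0.0
```

Emit:
drive_tool:
  rows:
    - {"tx": 0,"ty": 0,"tz": 0,"ax": 0,"ay": 0,"az": -0.12,"claw": 3.6}
    - {"tx": 0,"ty": 0,"tz": 0,"ax": 0,"ay": 0,"az": -0.12,"claw": 3.6}
    - {"tx": 0,"ty": 0,"tz": 0,"ax": 0,"ay": 0,"az": -0.12,"claw": 3.6}
    - {"tx": 0,"ty": 0,"tz": 0,"ax": 0,"ay": 0,"az": 0,"claw": 3.6}
    - {"tx": 0,"ty": 0,"tz": 0,"ax": 0,"ay": 0,"az": 0,"claw": 3.6}

```text
time_s: 10.48
tcp_pos: [0.6882, 0.0783, 0.2397]
ee_rot: [[0.968, 0.252, -0.001], [0.252, -0.968, -0.0], [-0.001, -0.0, -1.0]]
wrist_force: [0.2, -0.1, -0.3]
gripper_width: 0.412
gripper_force: 0.0
```

Run:
```python
from h import *
st()
p,d=capture('scene');lidfit(cloud('scene',d),p,np.array([.5965,.079]))
```

```text
t 10.4833 tcp [0.6882 0.0783 0.2397] psi 14.6 finger -75.4 104.6 mom [-0.07 -0.06  0.  ] F [ 0.2 -0.1 -0.3] j1,j6 [19.8 84.8]
lid z 0.17376338290212978 enc 0.6137158274650574 0.08376363664865494 0.11479473859071732 mid [0.65092679 0.08527222] [0.12688612 0.22496493 0.02485103]
[294. 163.] 91 mean [0.4946 0.0935 0.1993] mid [0.4952 0.0942 0.1997] zmax 0.2105 len 0.039 ang 138.4 r 0.103 az 171.9
[234. 181.] 36 mean [ 0.6008 -0.0287  0.2024] mid [ 0.5998 -0.028   0.203 ] zmax 0.2091 len 0.018 ang 117.7 r 0.1078 az -87.7
[317. 203.] 145 mean [0.5982 0.1812 0.1971] mid [0.5977 0.1799 0.1976] zmax 0.2081 len 0.055 ang 89.8 r 0.1022 az 89.1
[264. 222.] 145 mean [0.6919 0.0796 0.2009] mid [0.6892 0.079  0.1988] zmax 0.2116 len 0.07 ang 51.7 r 0.0954 az 0.4
```

Emit:
drive_tool:
  rows:
    - {"tx": 0,"ty": 0,"tz": 1.6,"ax": 0,"ay": 0,"az": 0,"claw": 3.6}
    - {"tx": 0,"ty": 0,"tz": 1.6,"ax": 0,"ay": 0,"az": 0,"claw": 3.6}
    - {"tx": 0,"ty": 0,"tz": 1.6,"ax": 0,"ay": 0,"az": 0,"claw": 3.6}
    - {"tx": 0,"ty": 0,"tz": 0,"ax": 0,"ay": 0,"az": 0,"claw": 3.6}
    - {"tx": 0,"ty": 0,"tz": 0,"ax": 0,"ay": 0,"az": 0.116,"claw": 3.6}
    - {"tx": 0,"ty": 0,"tz": 0,"ax": 0,"ay": 0,"az": 0.116,"claw": 3.6}
    - {"tx": 0,"ty": 0,"tz": 0,"ax": 0,"ay": 0,"az": 0.116,"claw": 3.6}
    - {"tx": 0,"ty": 0,"tz": 0,"ax": 0,"ay": 0,"az": 0.116,"claw": 3.6}
    - {"tx": 0,"ty": 0,"tz": 0,"ax": 0,"ay": 0,"az": 0.116,"claw": 3.6}
    - {"tx": 0,"ty": 0,"tz": 0,"ax": 0,"ay": 0,"az": 0.116,"claw": 3.6}

```text
time_s: 11.37
tcp_pos: [0.6881, 0.0782, 0.1927]
ee_rot: [[0.902, -0.431, -0.001], [-0.431, -0.902, -0.0], [-0.001, 0.0, -1.0]]
wrist_force: [-0.8, -0.6, -2.5]
gripper_width: 0.413
gripper_force: 1.1
```

Emit:
drive_tool:
  rows:
    - {"tx": 0,"ty": 0,"tz": 0,"ax": 0,"ay": 0,"az": 0.116,"claw": 3.6}
    - {"tx": 0,"ty": 0,"tz": 0,"ax": 0,"ay": 0,"az": 0.116,"claw": 3.6}
    - {"tx": 0,"ty": 0,"tz": 0,"ax": 0,"ay": 0,"az": 0.116,"claw": 3.6}
    - {"tx": 0,"ty": 0,"tz": 0,"ax": 0,"ay": 0,"az": 0.116,"claw": 3.6}
    - {"tx": 0,"ty": 0,"tz": 0,"ax": 0,"ay": 0,"az": 0.116,"claw": 3.6}
    - {"tx": 0,"ty": 0,"tz": 0,"ax": 0,"ay": 0,"az": 0.116,"claw": 3.6}
    - {"tx": 0,"ty": 0,"tz": 0,"ax": 0,"ay": 0,"az": 0.116,"claw": 3.6}
    - {"tx": 0,"ty": 0,"tz": 0,"ax": 0,"ay": 0,"az": 0.116,"claw": 3.6}
    - {"tx": 0,"ty": 0,"tz": 0,"ax": 0,"ay": 0,"az": 0.116,"claw": 3.6}
    - {"tx": 0,"ty": 0,"tz": 0,"ax": 0,"ay": 0,"az": 0,"claw": 3.6}

```text
time_s: 12.2
tcp_pos: [0.6882, 0.0775, 0.1928]
ee_rot: [[0.085, -0.996, -0.001], [-0.996, -0.085, -0.001], [0.001, 0.001, -1.0]]
wrist_force: [-1.4, -0.4, -0.6]
gripper_width: 0.415
gripper_force: 0.7
```

Emit:
drive_tool:
  rows:
    - {"tx": 0,"ty": 0,"tz": 0,"ax": 0,"ay": 0,"az": -0.08,"claw": 3.6}
    - {"tx": 0,"ty": 0,"tz": -2.4,"ax": 0,"ay": 0,"az": 0,"claw": 3.6}
    - {"tx": 0,"ty": 0,"tz": -2.4,"ax": 0,"ay": 0,"az": 0,"claw": 3.6}
    - {"tx": 0,"ty": 0,"tz": 0,"ax": 0,"ay": 0,"az": 0,"claw": 3.6}
    - {"tx": 0,"ty": 0,"tz": 0,"ax": 0,"ay": 0,"az": 0,"claw": 3.6}

```text
time_s: 12.62
tcp_pos: [0.6896, 0.0786, 0.2436]
ee_rot: [[0.169, -0.986, 0.006], [-0.986, -0.169, 0.002], [-0.001, -0.006, -1.0]]
wrist_force: [0.4, -0.2, -0.6]
gripper_width: 0.414
gripper_force: 0.0
```

Run:
```python
from h import *
st()
p,d=capture('scene');lidfit(cloud('scene',d),p,np.array([.5965,.079]))
```

```text
t 12.6167 tcp [0.6896 0.0786 0.2436] psi -80.3 finger -170.3 9.7 mom [ 0.13  0.03 -0.01] F [ 0.4 -0.2 -0.6] j1,j6 [ 19.8 -10.1]
lid z 0.17361317987920633 enc 0.5952325463294983 0.07993128150701523 0.11864643543958664 mid [0.59690031 0.07954595] [0.23479192 0.23472163 0.02494575]
[292. 163.] 116 mean [0.4972 0.0892 0.1978] mid [0.4961 0.088  0.1982] zmax 0.2107 len 0.049 ang 132.1 r 0.0998 az 174.1
[237. 183.] 132 mean [ 0.6005 -0.0232  0.197 ] mid [ 0.597  -0.0241  0.1976] zmax 0.208 len 0.046 ang 107.4 r 0.1022 az -87.7
[289. 184.] 87 mean [0.5746 0.1044 0.2107] mid [0.574  0.1039 0.2091] zmax 0.2147 len 0.041 ang 131.9 r 0.0335 az 130.7
[281. 194.] 26 mean [0.5959 0.0888 0.1917] mid [0.5957 0.0879 0.1942] zmax 0.2025 len 0.02 ang 176.7 r 0.0098 az 93.4
[314. 201.] 190 mean [0.5972 0.1732 0.1989] mid [0.5986 0.1729 0.1983] zmax 0.21 len 0.069 ang 85.8 r 0.0942 az 89.6
[259. 227.] 67 mean [0.7057 0.0712 0.1963] mid [0.7046 0.0734 0.1977] zmax 0.2094 len 0.039 ang 133.6 r 0.1095 az -4.1
```

Emit:
drive_tool:
  rows:
    - {"tx": -0.64,"ty": 3.7,"tz": 0,"ax": 0,"ay": 0,"az": 0,"claw": 3.6}
    - {"tx": -0.64,"ty": 3.7,"tz": 0,"ax": 0,"ay": 0,"az": 0,"claw": 3.6}
    - {"tx": -0.64,"ty": 3.7,"tz": 0,"ax": 0,"ay": 0,"az": 0,"claw": 3.6}
    - {"tx": -0.64,"ty": 3.7,"tz": 0,"ax": 0,"ay": 0,"az": 0,"claw": 3.6}
    - {"tx": -0.64,"ty": 3.7,"tz": 0,"ax": 0,"ay": 0,"az": 0,"claw": 3.6}
    - {"tx": 0,"ty": 0,"tz": 0,"ax": 0,"ay": 0,"az": 0,"claw": 3.6}
    - {"tx": 0,"ty": 0,"tz": 0,"ax": 0,"ay": 0,"az": 0,"claw": 3.6}

```text
time_s: 13.25
tcp_pos: [0.4988, 0.0785, 0.2407]
ee_rot: [[0.17, -0.986, -0.0], [-0.986, -0.17, 0.0], [-0.0, 0.0, -1.0]]
wrist_force: [0.3, 0.7, 0.9]
gripper_width: 0.413
gripper_force: 0.0
```

Run:
```python
from h import *
st()
p,d=capture('scene');lidfit(cloud('scene',d),p,np.array([.5965,.079]))
```

```text
t 13.25 tcp [0.4988 0.0785 0.2407] psi -80.2 finger -170.2 9.8 mom [ 0.11 -0.13  0.04] F [0.3 0.7 0.9] j1,j6 [ 27.4 -17.6]
lid z 0.1738514707227448 enc 0.5947953462600708 0.07838322222232819 0.11922276765108109 mid [0.59706519 0.07997866] [0.23403879 0.23443497 0.02372972]
[288. 164.] 164 mean [0.504  0.0791 0.1987] mid [0.5023 0.0786 0.1993] zmax 0.2096 len 0.068 ang 124.1 r 0.0925 az 179.9
[241. 182.] 187 mean [ 0.5963 -0.0139  0.1984] mid [ 0.5956 -0.0139  0.1981] zmax 0.2088 len 0.069 ang 111.8 r 0.0929 az -90.1
[266. 178.] 23 mean [0.5559 0.0378 0.1877] mid [0.5545 0.0368 0.1886] zmax 0.1917 len 0.017 ang 95.1 r 0.0579 az -134.6
[290. 184.] 93 mean [0.5742 0.1047 0.2098] mid [0.5725 0.1037 0.2085] zmax 0.2142 len 0.04 ang 131.8 r 0.034 az 130.9
[277. 194.] 81 mean [0.6005 0.0808 0.192 ] mid [0.5956 0.0791 0.1938] zmax 0.2022 len 0.027 ang 106.8 r 0.0044 az 24.5
[314. 201.] 195 mean [0.5973 0.1732 0.1986] mid [0.5974 0.1729 0.1974] zmax 0.2093 len 0.069 ang 86.4 r 0.0942 az 89.5
[255. 203.] 15 mean [0.6388 0.0389 0.1874] mid [0.6396 0.0383 0.1885] zmax 0.1924 len 0.013 ang 135.9 r 0.0583 az -43.5
[264. 222.] 175 mean [0.6911 0.0798 0.199 ] mid [0.689  0.0782 0.1977] zmax 0.2099 len 0.069 ang 147.2 r 0.0946 az 0.5
```

Emit:
drive_tool:
  rows:
    - {"tx": 0.03,"ty": -0.17,"tz": 1.6,"ax": 0,"ay": 0,"az": 0,"claw": 3.6}
    - {"tx": 0,"ty": 0,"tz": 1.6,"ax": 0,"ay": 0,"az": 0,"claw": 3.6}
    - {"tx": 0,"ty": 0,"tz": 1.7,"ax": 0,"ay": 0,"az": 0,"claw": 3.6}
    - {"tx": 0,"ty": 0,"tz": 0,"ax": 0,"ay": 0,"az": 0,"claw": 3.6}
    - {"tx": 0,"ty": 0,"tz": 0,"ax": 0,"ay": 0,"az": 0.122,"claw": 3.6}
    - {"tx": 0,"ty": 0,"tz": 0,"ax": 0,"ay": 0,"az": 0.122,"claw": 3.6}
    - {"tx": 0,"ty": 0,"tz": 0,"ax": 0,"ay": 0,"az": 0.122,"claw": 3.6}
    - {"tx": 0,"ty": 0,"tz": 0,"ax": 0,"ay": 0,"az": 0.122,"claw": 3.6}
    - {"tx": 0,"ty": 0,"tz": 0,"ax": 0,"ay": 0,"az": 0.122,"claw": 3.6}
    - {"tx": 0,"ty": 0,"tz": 0,"ax": 0,"ay": 0,"az": 0.122,"claw": 3.6}

```text
time_s: 14.13
tcp_pos: [0.5025, 0.0779, 0.1915]
ee_rot: [[-0.54, -0.842, -0.003], [-0.842, 0.54, -0.002], [0.003, 0.001, -1.0]]
wrist_force: [-2.4, -1.3, 0.6]
gripper_width: 0.413
gripper_force: 1.1
```

Emit:
drive_tool:
  rows:
    - {"tx": 0,"ty": 0,"tz": 0,"ax": 0,"ay": 0,"az": 0.122,"claw": 3.6}
    - {"tx": 0,"ty": 0,"tz": 0,"ax": 0,"ay": 0,"az": 0.122,"claw": 3.6}
    - {"tx": 0,"ty": 0,"tz": 0,"ax": 0,"ay": 0,"az": 0.122,"claw": 3.6}
    - {"tx": 0,"ty": 0,"tz": 0,"ax": 0,"ay": 0,"az": 0.122,"claw": 3.6}
    - {"tx": 0,"ty": 0,"tz": 0,"ax": 0,"ay": 0,"az": 0.122,"claw": 3.6}
    - {"tx": 0,"ty": 0,"tz": 0,"ax": 0,"ay": 0,"az": 0.122,"claw": 3.6}
    - {"tx": 0,"ty": 0,"tz": 0,"ax": 0,"ay": 0,"az": 0.122,"claw": 3.6}
    - {"tx": 0,"ty": 0,"tz": 0,"ax": 0,"ay": 0,"az": 0.122,"claw": 3.6}
    - {"tx": 0,"ty": 0,"tz": 0,"ax": 0,"ay": 0,"az": 0.122,"claw": 3.6}
    - {"tx": 0,"ty": 0,"tz": 0,"ax": 0,"ay": 0,"az": 0.122,"claw": 3.6}

```text
time_s: 14.97
tcp_pos: [0.5024, 0.0787, 0.1914]
ee_rot: [[-0.976, 0.218, -0.003], [0.218, 0.976, -0.001], [0.002, -0.001, -1.0]]
wrist_force: [-2.4, 1.3, -0.4]
gripper_width: 0.415
gripper_force: 1.0
```

Emit:
drive_tool:
  rows:
    - {"tx": 0,"ty": 0,"tz": 0,"ax": 0,"ay": 0,"az": 0,"claw": 3.6}
    - {"tx": 0,"ty": 0,"tz": 0,"ax": 0,"ay": 0,"az": -0.08,"claw": 3.6}
    - {"tx": 0,"ty": 0,"tz": -2.4,"ax": 0,"ay": 0,"az": 0,"claw": 3.6}
    - {"tx": 0,"ty": 0,"tz": -2.4,"ax": 0,"ay": 0,"az": 0,"claw": 3.6}
    - {"tx": 0,"ty": 0,"tz": 0,"ax": 0,"ay": 0,"az": 0,"claw": 3.6}
    - {"tx": 0,"ty": 0,"tz": 0,"ax": 0,"ay": 0,"az": 0,"claw": 3.6}

```text
time_s: 15.47
tcp_pos: [0.5042, 0.0793, 0.2415]
ee_rot: [[-0.991, 0.13, 0.004], [0.13, 0.991, 0.002], [-0.004, 0.002, -1.0]]
wrist_force: [0.1, -0.5, -0.2]
gripper_width: 0.412
gripper_force: 0.0
```

Run:
```python
from h import *
st()
p,d=capture('scene');lidfit(cloud('scene',d),p,np.array([.5965,.079]))
```

```text
t 15.4667 tcp [0.5042 0.0793 0.2415] psi 172.5 finger 82.5 262.5 mom [ 0.02 -0.09  0.07] F [ 0.1 -0.5 -0.2] j1,j6 [  27.2 -124.7]
lid z 0.17378207655722525 enc 0.5934479832649231 0.07894004881381989 0.11975522339344025 mid [0.59614908 0.07979141] [0.23545665 0.23554792 0.02437823]
[288. 164.] 106 mean [0.5041 0.0793 0.1995] mid [0.5026 0.0785 0.1983] zmax 0.2102 len 0.069 ang -143.3 r 0.0924 az 179.8
[241. 182.] 189 mean [ 0.5965 -0.0142  0.1981] mid [ 0.5943 -0.0143  0.1986] zmax 0.2089 len 0.069 ang 112.6 r 0.0932 az -90.0
[266. 178.] 20 mean [0.5556 0.0375 0.1883] mid [0.5545 0.0368 0.1894] zmax 0.1921 len 0.017 ang 93.5 r 0.0582 az -134.6
[290. 184.] 90 mean [0.5745 0.1047 0.2099] mid [0.5733 0.1041 0.2076] zmax 0.2141 len 0.039 ang 131.8 r 0.0338 az 130.6
[277. 194.] 80 mean [0.6003 0.0804 0.1917] mid [0.5988 0.0789 0.1946] zmax 0.2017 len 0.028 ang 100.9 r 0.004 az 20.8
[314. 201.] 191 mean [0.597  0.1733 0.1986] mid [0.5975 0.1731 0.1981] zmax 0.2092 len 0.068 ang 85.7 r 0.0943 az 89.7
[255. 204.] 23 mean [0.6396 0.0389 0.1869] mid [0.6387 0.0372 0.1885] zmax 0.1923 len 0.019 ang 127.2 r 0.0589 az -43.0
[264. 222.] 176 mean [0.691  0.0799 0.1991] mid [0.6897 0.0783 0.1982] zmax 0.21 len 0.069 ang 147.1 r 0.0945 az 0.5
```

All four are half way (a 1.47, b 1.54, c 1.56, d 1.49 rad). Second round follows in the same order, starting at b.

Emit:
drive_tool:
  rows:
    - {"tx": -1.94,"ty": 2.6,"tz": 0,"ax": 0,"ay": 0,"az": 0,"claw": 3.6}
    - {"tx": -1.94,"ty": 2.6,"tz": 0,"ax": 0,"ay": 0,"az": 0,"claw": 3.6}
    - {"tx": -1.94,"ty": 2.6,"tz": 0,"ax": 0,"ay": 0,"az": 0,"claw": 3.6}
    - {"tx": -1.94,"ty": 2.6,"tz": 0,"ax": 0,"ay": 0,"az": 0,"claw": 3.6}
    - {"tx": 0,"ty": 0,"tz": 0,"ax": 0,"ay": 0,"az": -0.122,"claw": 3.6}
    - {"tx": 0,"ty": 0,"tz": 0,"ax": 0,"ay": 0,"az": -0.122,"claw": 3.6}
    - {"tx": 0,"ty": 0,"tz": 0,"ax": 0,"ay": 0,"az": -0.122,"claw": 3.6}
    - {"tx": 0,"ty": 0,"tz": 0,"ax": 0,"ay": 0,"az": -0.122,"claw": 3.6}
    - {"tx": 0,"ty": 0,"tz": 0,"ax": 0,"ay": 0,"az": -0.122,"claw": 3.6}
    - {"tx": 0,"ty": 0,"tz": 0,"ax": 0,"ay": 0,"az": -0.122,"claw": 3.6}

```text
time_s: 16.35
tcp_pos: [0.593, 0.1714, 0.238]
ee_rot: [[-0.822, -0.57, -0.002], [-0.57, 0.822, -0.001], [0.002, 0.0, -1.0]]
wrist_force: [-0.1, -0.0, -0.5]
gripper_width: 0.413
gripper_force: 0.0
```

Emit:
drive_tool:
  rows:
    - {"tx": 0,"ty": 0,"tz": 0,"ax": 0,"ay": 0,"az": -0.122,"claw": 3.6}
    - {"tx": 0,"ty": 0,"tz": 0,"ax": 0,"ay": 0,"az": -0.122,"claw": 3.6}
    - {"tx": 0,"ty": 0,"tz": 0,"ax": 0,"ay": 0,"az": -0.122,"claw": 3.6}
    - {"tx": 0,"ty": 0,"tz": 0,"ax": 0,"ay": 0,"az": -0.122,"claw": 3.6}
    - {"tx": 0,"ty": 0,"tz": 0,"ax": 0,"ay": 0,"az": -0.122,"claw": 3.6}
    - {"tx": 0,"ty": 0,"tz": 0,"ax": 0,"ay": 0,"az": -0.122,"claw": 3.6}
    - {"tx": 0,"ty": 0,"tz": 0,"ax": 0,"ay": 0,"az": -0.122,"claw": 3.6}
    - {"tx": 0,"ty": 0,"tz": 0,"ax": 0,"ay": 0,"az": -0.122,"claw": 3.6}
    - {"tx": 0,"ty": 0,"tz": 0,"ax": 0,"ay": 0,"az": -0.122,"claw": 3.6}
    - {"tx": 0,"ty": 0,"tz": 0,"ax": 0,"ay": 0,"az": -0.122,"claw": 3.6}

```text
time_s: 17.18
tcp_pos: [0.593, 0.1713, 0.2381]
ee_rot: [[0.253, -0.968, -0.002], [-0.968, -0.253, -0.001], [0.001, 0.002, -1.0]]
wrist_force: [-0.2, 0.1, -0.2]
gripper_width: 0.415
gripper_force: 0.0
```

Emit:
drive_tool:
  rows:
    - {"tx": 0,"ty": 0,"tz": 0,"ax": 0,"ay": 0,"az": -0.122,"claw": 3.6}
    - {"tx": 0,"ty": 0,"tz": 0,"ax": 0,"ay": 0,"az": -0.122,"claw": 3.6}
    - {"tx": 0,"ty": 0,"tz": 0,"ax": 0,"ay": 0,"az": -0.122,"claw": 3.6}
    - {"tx": 0,"ty": 0,"tz": 0,"ax": 0,"ay": 0,"az": -0.122,"claw": 3.6}
    - {"tx": 0,"ty": 0,"tz": 0,"ax": 0,"ay": 0,"az": -0.122,"claw": 3.6}
    - {"tx": 0,"ty": 0,"tz": 0,"ax": 0,"ay": 0,"az": -0.122,"claw": 3.6}
    - {"tx": 0,"ty": 0,"tz": 0,"ax": 0,"ay": 0,"az": -0.122,"claw": 3.6}
    - {"tx": 0,"ty": 0,"tz": 0,"ax": 0,"ay": 0,"az": -0.122,"claw": 3.6}
    - {"tx": 0,"ty": 0,"tz": 0,"ax": 0,"ay": 0,"az": -0.122,"claw": 3.6}
    - {"tx": 0,"ty": 0,"tz": 0,"ax": 0,"ay": 0,"az": -0.122,"claw": 3.6}

```text
time_s: 18.02
tcp_pos: [0.593, 0.1713, 0.2381]
ee_rot: [[0.995, -0.095, -0.002], [-0.095, -0.995, -0.001], [-0.002, 0.001, -1.0]]
wrist_force: [-0.2, -0.2, -0.5]
gripper_width: 0.414
gripper_force: 0.0
```

Emit:
drive_tool:
  rows:
    - {"tx": 0,"ty": 0,"tz": 0,"ax": 0,"ay": 0,"az": -0.122,"claw": 3.6}
    - {"tx": 0,"ty": 0,"tz": 0,"ax": 0,"ay": 0,"az": -0.122,"claw": 3.6}
    - {"tx": 0,"ty": 0,"tz": 0,"ax": 0,"ay": 0,"az": -0.122,"claw": 3.6}
    - {"tx": 0,"ty": 0,"tz": 0,"ax": 0,"ay": 0,"az": -0.122,"claw": 3.6}
    - {"tx": 0,"ty": 0,"tz": 0,"ax": 0,"ay": 0,"az": -0.122,"claw": 3.6}
    - {"tx": 0,"ty": 0,"tz": 0,"ax": 0,"ay": 0,"az": -0.122,"claw": 3.6}
    - {"tx": 0,"ty": 0,"tz": 0,"ax": 0,"ay": 0,"az": -0.122,"claw": 3.6}
    - {"tx": 0,"ty": 0,"tz": 0,"ax": 0,"ay": 0,"az": -0.122,"claw": 3.6}
    - {"tx": 0,"ty": 0,"tz": 0,"ax": 0,"ay": 0,"az": 0,"claw": 3.6}
    - {"tx": 0,"ty": 0,"tz": 0,"ax": 0,"ay": 0,"az": 0,"claw": 3.6}

```text
time_s: 18.85
tcp_pos: [0.593, 0.1714, 0.2385]
ee_rot: [[0.644, 0.765, -0.002], [0.765, -0.644, -0.001], [-0.002, -0.001, -1.0]]
wrist_force: [0.1, 0.0, 0.3]
gripper_width: 0.415
gripper_force: 0.0
```

Emit:
drive_tool:
  rows:
    - {"tx": 0.14,"ty": 0.08,"tz": 1.6,"ax": 0,"ay": 0,"az": 0,"claw": 3.6}
    - {"tx": 0,"ty": 0,"tz": 1.6,"ax": 0,"ay": 0,"az": 0,"claw": 3.6}
    - {"tx": 0,"ty": 0,"tz": 1.6,"ax": 0,"ay": 0,"az": 0,"claw": 3.6}
    - {"tx": 0,"ty": 0,"tz": 0,"ax": 0,"ay": 0,"az": 0,"claw": 3.6}
    - {"tx": 0,"ty": 0,"tz": 0,"ax": 0,"ay": 0,"az": 0.12,"claw": 3.6}
    - {"tx": 0,"ty": 0,"tz": 0,"ax": 0,"ay": 0,"az": 0.12,"claw": 3.6}
    - {"tx": 0,"ty": 0,"tz": 0,"ax": 0,"ay": 0,"az": 0.12,"claw": 3.6}
    - {"tx": 0,"ty": 0,"tz": 0,"ax": 0,"ay": 0,"az": 0.12,"claw": 3.6}
    - {"tx": 0,"ty": 0,"tz": 0,"ax": 0,"ay": 0,"az": 0.12,"claw": 3.6}
    - {"tx": 0,"ty": 0,"tz": 0,"ax": 0,"ay": 0,"az": 0.12,"claw": 3.6}

```text
time_s: 19.68
tcp_pos: [0.5935, 0.1717, 0.1914]
ee_rot: [[0.989, 0.145, -0.003], [0.145, -0.989, -0.001], [-0.003, 0.001, -1.0]]
wrist_force: [-2.7, -0.2, -1.8]
gripper_width: 0.413
gripper_force: 1.3
```

Emit:
drive_tool:
  rows:
    - {"tx": 0,"ty": 0,"tz": 0,"ax": 0,"ay": 0,"az": 0.12,"claw": 3.6}
    - {"tx": 0,"ty": 0,"tz": 0,"ax": 0,"ay": 0,"az": 0.12,"claw": 3.6}
    - {"tx": 0,"ty": 0,"tz": 0,"ax": 0,"ay": 0,"az": 0.12,"claw": 3.6}
    - {"tx": 0,"ty": 0,"tz": 0,"ax": 0,"ay": 0,"az": 0.12,"claw": 3.6}
    - {"tx": 0,"ty": 0,"tz": 0,"ax": 0,"ay": 0,"az": 0.12,"claw": 3.6}
    - {"tx": 0,"ty": 0,"tz": 0,"ax": 0,"ay": 0,"az": 0.12,"claw": 3.6}
    - {"tx": 0,"ty": 0,"tz": 0,"ax": 0,"ay": 0,"az": 0.12,"claw": 3.6}
    - {"tx": 0,"ty": 0,"tz": 0,"ax": 0,"ay": 0,"az": 0.1,"claw": 3.6}
    - {"tx": 0,"ty": 0,"tz": 0,"ax": 0,"ay": 0,"az": 0,"claw": 3.6}

```text
time_s: 20.43
tcp_pos: [0.5944, 0.1721, 0.1916]
ee_rot: [[0.704, -0.71, -0.001], [-0.71, -0.704, -0.0], [-0.0, 0.001, -1.0]]
wrist_force: [0.3, 0.2, 0.4]
gripper_width: 0.412
gripper_force: 0.0
```

```bash
python3 -c "
from h import *
st()"
```

```text
t 20.4333 tcp [0.5944 0.1721 0.1916] psi -45.2 finger -135.2 44.8 mom [0.11 0.04 0.01] F [0.3 0.2 0.4] j1,j6 [31.1 13.7]
```

Emit:
drive_tool:
  rows:
    - {"tx": 0,"ty": 0,"tz": 0,"ax": 0,"ay": 0,"az": 0.04,"claw": 3.6}
    - {"tx": 0,"ty": 0,"tz": 0,"ax": 0,"ay": 0,"az": 0.04,"claw": 3.6}

```text
time_s: 20.6
tcp_pos: [0.5947, 0.1721, 0.1918]
ee_rot: [[0.647, -0.762, -0.0], [-0.762, -0.647, -0.0], [0.0, 0.0, -1.0]]
wrist_force: [-0.3, -0.4, -2.5]
gripper_width: 0.413
gripper_force: 1.4
```

```bash
python3 -c "
from h import *
st()
p,d=capture('scene');lidfit(cloud('scene',d),p,np.array([.5965,.079]))"
```

```text
t 20.6 tcp [0.5947 0.1721 0.1918] psi -49.7 finger -139.7 40.3 mom [0.01 0.11 0.01] F [-0.3 -0.4 -2.5] j1,j6 [31.1  9.2]
lid z 0.17344838549488725 enc 0.5931198000907898 0.08119551837444305 0.12040507048368454 mid [0.59717786 0.07794581] [0.23547844 0.23247777 0.02399228]
[288. 164.] 92 mean [0.5049 0.0789 0.1987] mid [0.5021 0.0784 0.1982] zmax 0.2098 len 0.071 ang -143.2 r 0.0916 az -179.9
[240. 182.] 184 mean [ 0.5967 -0.0146  0.1983] mid [ 0.5944 -0.0148  0.1985] zmax 0.209 len 0.067 ang 112.2 r 0.0936 az -89.9
[266. 178.] 21 mean [0.5556 0.0385 0.1871] mid [0.5541 0.0372 0.1883] zmax 0.189 len 0.015 ang 107.1 r 0.0576 az -135.3
[290. 184.] 84 mean [0.5743 0.1045 0.2097] mid [0.5731 0.1044 0.2078] zmax 0.2129 len 0.039 ang 132.7 r 0.0338 az 131.0
[277. 195.] 80 mean [0.6006 0.0809 0.1911] mid [0.5972 0.0788 0.1934] zmax 0.2019 len 0.028 ang 102.4 r 0.0045 az 24.7
[255. 203.] 16 mean [0.6381 0.0376 0.1881] mid [0.6369 0.0362 0.1889] zmax 0.1927 len 0.017 ang 91.6 r 0.0586 az -44.9
[313. 208.] 42 mean [0.6192 0.1748 0.2018] mid [0.6135 0.1724 0.1991] zmax 0.2096 len 0.034 ang -160.1 r 0.0984 az 76.6
[264. 222.] 173 mean [0.6914 0.0795 0.1992] mid [0.6886 0.0785 0.1985] zmax 0.2098 len 0.068 ang 146.9 r 0.0949 az 0.3
```

Emit:
drive_tool:
  rows:
    - {"tx": 0,"ty": 0,"tz": 0,"ax": 0,"ay": 0,"az": 0.03,"claw": 3.6}
    - {"tx": 0,"ty": 0,"tz": 0,"ax": 0,"ay": 0,"az": 0.03,"claw": 3.6}
    - {"tx": 0,"ty": 0,"tz": 0,"ax": 0,"ay": 0,"az": 0.0,"claw": 3.6}

```text
time_s: 20.9
tcp_pos: [0.5947, 0.172, 0.1917]
ee_rot: [[0.603, -0.798, -0.0], [-0.798, -0.603, -0.0], [0.0, 0.0, -1.0]]
wrist_force: [-0.3, -0.6, -0.6]
gripper_width: 0.419
gripper_force: 9.1
```

```bash
python3 -c "
from h import *
st()"
```

```text
t 20.9 tcp [0.5947 0.172  0.1917] psi -52.9 finger -142.9 37.1 mom [-0.02  0.1   0.38] F [-0.3 -0.6 -0.6] j1,j6 [31.1  5.9]
```

b is hard against its stop (moment 0.38 N·m). Now d.

Emit:
drive_tool:
  rows:
    - {"tx": 0,"ty": 0,"tz": 0,"ax": 0,"ay": 0,"az": -0.08,"claw": 3.6}
    - {"tx": 0,"ty": 0,"tz": -2.4,"ax": 0,"ay": 0,"az": 0,"claw": 3.6}
    - {"tx": 0,"ty": 0,"tz": -2.4,"ax": 0,"ay": 0,"az": 0,"claw": 3.6}
    - {"tx": 2.35,"ty": 2.07,"tz": 0,"ax": 0,"ay": 0,"az": 0,"claw": 3.6}
    - {"tx": 2.35,"ty": 2.07,"tz": 0,"ax": 0,"ay": 0,"az": 0,"claw": 3.6}
    - {"tx": 2.35,"ty": 2.07,"tz": 0,"ax": 0,"ay": 0,"az": 0,"claw": 3.6}
    - {"tx": 2.35,"ty": 2.07,"tz": 0,"ax": 0,"ay": 0,"az": 0,"claw": 3.6}
    - {"tx": 2.35,"ty": 2.07,"tz": 0,"ax": 0,"ay": 0,"az": 0,"claw": 3.6}
    - {"tx": 2.35,"ty": 2.07,"tz": 0,"ax": 0,"ay": 0,"az": 0,"claw": 3.6}
    - {"tx": 0,"ty": 0,"tz": 0,"ax": 0,"ay": 0,"az": 0,"claw": 3.6}

```text
time_s: 21.73
tcp_pos: [0.595, -0.0202, 0.2404]
ee_rot: [[0.66, -0.751, 0.001], [-0.751, -0.66, -0.001], [0.001, -0.0, -1.0]]
wrist_force: [0.3, 0.2, -0.0]
gripper_width: 0.416
gripper_force: 0.0
```

Emit:
drive_tool:
  rows:
    - {"tx": 0,"ty": 0,"tz": 0,"ax": 0,"ay": 0,"az": 0,"claw": 3.6}
    - {"tx": 0,"ty": 0,"tz": 0,"ax": 0,"ay": 0,"az": 0,"claw": 3.6}

```text
time_s: 21.9
tcp_pos: [0.5953, -0.0157, 0.24]
ee_rot: [[0.663, -0.749, 0.001], [-0.749, -0.663, 0.0], [0.001, -0.001, -1.0]]
wrist_force: [-0.2, 0.1, 0.8]
gripper_width: 0.408
gripper_force: 0.0
```

```bash
python3 -c "
from h import *
st()
p,d=capture('scene');lidfit(cloud('scene',d),p,np.array([.5965,.079]))"
```

```text
t 21.9 tcp [ 0.5953 -0.0157  0.24  ] psi -48.5 finger -138.5 41.5 mom [ 0.03 -0.02 -0.02] F [-0.2  0.1  0.8] j1,j6 [14.1 27.5]
lid z 0.1733169631172838 enc 0.5934834480285645 0.0801825225353241 0.11970572918653488 mid [0.59571119 0.0800729 ] [0.23474925 0.23472866 0.02453219]
[288. 164.] 108 mean [0.5045 0.0795 0.1998] mid [0.5034 0.0786 0.1987] zmax 0.2096 len 0.068 ang -143.6 r 0.092 az 179.7
[241. 183.] 175 mean [ 0.5964 -0.0136  0.1977] mid [ 0.5945 -0.0142  0.1985] zmax 0.2087 len 0.069 ang 111.8 r 0.0926 az -90.1
[266. 178.] 20 mean [0.5557 0.0372 0.1869] mid [0.554  0.0364 0.1895] zmax 0.1886 len 0.015 ang 109.6 r 0.0584 az -134.4
[290. 184.] 87 mean [0.5741 0.1049 0.2095] mid [0.5743 0.104  0.2075] zmax 0.2133 len 0.04 ang 133.3 r 0.0342 az 130.9
[317. 193.] 27 mean [0.5754 0.1723 0.2048] mid [0.5751 0.1722 0.1994] zmax 0.2092 len 0.023 ang -175.2 r 0.0957 az 102.7
[277. 194.] 73 mean [0.6005 0.0801 0.1916] mid [0.5987 0.0784 0.1939] zmax 0.2024 len 0.027 ang 101.2 r 0.0041 az 15.4
[314. 205.] 71 mean [0.6075 0.174  0.1973] mid [0.6093 0.1725 0.1972] zmax 0.2084 len 0.041 ang -178.5 r 0.0957 az 83.4
[255. 203.] 16 mean [0.6379 0.0384 0.1889] mid [0.6372 0.0399 0.1891] zmax 0.1931 len 0.014 ang 104.0 r 0.058 az -44.4
[264. 222.] 174 mean [0.6914 0.0797 0.199 ] mid [0.6897 0.078  0.1979] zmax 0.2101 len 0.069 ang 147.5 r 0.0949 az 0.4
```

Emit:
drive_tool:
  rows:
    - {"tx": 0,"ty": 0,"tz": 1.6,"ax": 0,"ay": 0,"az": 0,"claw": 3.6}
    - {"tx": 0,"ty": 0,"tz": 1.6,"ax": 0,"ay": 0,"az": 0,"claw": 3.6}
    - {"tx": 0,"ty": 0,"tz": 1.6,"ax": 0,"ay": 0,"az": 0,"claw": 3.6}
    - {"tx": 0,"ty": 0,"tz": 0,"ax": 0,"ay": 0,"az": 0,"claw": 3.6}
    - {"tx": 0,"ty": 0,"tz": 0,"ax": 0,"ay": 0,"az": 0.122,"claw": 3.6}
    - {"tx": 0,"ty": 0,"tz": 0,"ax": 0,"ay": 0,"az": 0.122,"claw": 3.6}
    - {"tx": 0,"ty": 0,"tz": 0,"ax": 0,"ay": 0,"az": 0.122,"claw": 3.6}
    - {"tx": 0,"ty": 0,"tz": 0,"ax": 0,"ay": 0,"az": 0.122,"claw": 3.6}
    - {"tx": 0,"ty": 0,"tz": 0,"ax": 0,"ay": 0,"az": 0.122,"claw": 3.6}
    - {"tx": 0,"ty": 0,"tz": 0,"ax": 0,"ay": 0,"az": 0.122,"claw": 3.6}

```text
time_s: 22.78
tcp_pos: [0.5956, -0.0148, 0.1928]
ee_rot: [[-0.012, -1.0, 0.002], [-1.0, 0.012, -0.0], [0.0, -0.002, -1.0]]
wrist_force: [0.2, -0.6, -0.3]
gripper_width: 0.417
gripper_force: 0.0
```

Emit:
drive_tool:
  rows:
    - {"tx": 0,"ty": 0,"tz": 0,"ax": 0,"ay": 0,"az": 0.122,"claw": 3.6}
    - {"tx": 0,"ty": 0,"tz": 0,"ax": 0,"ay": 0,"az": 0.122,"claw": 3.6}
    - {"tx": 0,"ty": 0,"tz": 0,"ax": 0,"ay": 0,"az": 0.122,"claw": 3.6}
    - {"tx": 0,"ty": 0,"tz": 0,"ax": 0,"ay": 0,"az": 0.122,"claw": 3.6}
    - {"tx": 0,"ty": 0,"tz": 0,"ax": 0,"ay": 0,"az": 0.122,"claw": 3.6}
    - {"tx": 0,"ty": 0,"tz": 0,"ax": 0,"ay": 0,"az": 0.122,"claw": 3.6}
    - {"tx": 0,"ty": 0,"tz": 0,"ax": 0,"ay": 0,"az": 0.122,"claw": 3.6}
    - {"tx": 0,"ty": 0,"tz": 0,"ax": 0,"ay": 0,"az": 0.122,"claw": 3.6}
    - {"tx": 0,"ty": 0,"tz": 0,"ax": 0,"ay": 0,"az": 0.122,"claw": 3.6}
    - {"tx": 0,"ty": 0,"tz": 0,"ax": 0,"ay": 0,"az": 0.122,"claw": 3.6}

```text
time_s: 23.62
tcp_pos: [0.5938, -0.0154, 0.192]
ee_rot: [[-0.943, -0.332, -0.003], [-0.332, 0.943, -0.001], [0.003, 0.0, -1.0]]
wrist_force: [-3.0, -0.9, -0.1]
gripper_width: 0.413
gripper_force: 1.2
```

Emit:
drive_tool:
  rows:
    - {"tx": 0,"ty": 0,"tz": 0,"ax": 0,"ay": 0,"az": 0.122,"claw": 3.6}
    - {"tx": 0,"ty": 0,"tz": 0,"ax": 0,"ay": 0,"az": 0.122,"claw": 3.6}
    - {"tx": 0,"ty": 0,"tz": 0,"ax": 0,"ay": 0,"az": 0.122,"claw": 3.6}
    - {"tx": 0,"ty": 0,"tz": 0,"ax": 0,"ay": 0,"az": 0.122,"claw": 3.6}
    - {"tx": 0,"ty": 0,"tz": 0,"ax": 0,"ay": 0,"az": 0.122,"claw": 3.6}
    - {"tx": 0,"ty": 0,"tz": 0,"ax": 0,"ay": 0,"az": 0.122,"claw": 3.6}
    - {"tx": 0,"ty": 0,"tz": 0,"ax": 0,"ay": 0,"az": 0.08,"claw": 3.6}
    - {"tx": 0,"ty": 0,"tz": 0,"ax": 0,"ay": 0,"az": 0.04,"claw": 3.6}
    - {"tx": 0,"ty": 0,"tz": 0,"ax": 0,"ay": 0,"az": 0.03,"claw": 3.6}
    - {"tx": 0,"ty": 0,"tz": 0,"ax": 0,"ay": 0,"az": 0,"claw": 3.6}

```text
time_s: 24.45
tcp_pos: [0.5945, -0.0153, 0.1918]
ee_rot: [[-0.859, 0.511, -0.002], [0.511, 0.859, -0.001], [0.001, -0.002, -1.0]]
wrist_force: [-1.6, -1.3, -1.4]
gripper_width: 0.414
gripper_force: 10.2
```

```bash
python3 -c "
from h import *
st()"
```

```text
t 24.45 tcp [ 0.5945 -0.0153  0.1918] psi 149.3 finger 59.3 239.3 mom [-0.41  0.23  0.43] F [-1.6 -1.3 -1.4] j1,j6 [  14.1 -134.9]
```

Emit:
drive_tool:
  rows:
    - {"tx": 0,"ty": 0,"tz": 0,"ax": 0,"ay": 0,"az": -0.08,"claw": 3.6}
    - {"tx": 0,"ty": 0,"tz": -2.4,"ax": 0,"ay": 0,"az": 0,"claw": 3.6}
    - {"tx": 0,"ty": 0,"tz": -2.4,"ax": 0,"ay": 0,"az": 0,"claw": 3.6}
    - {"tx": -1.07,"ty": 3.14,"tz": 0,"ax": 0,"ay": 0,"az": 0,"claw": 3.6}
    - {"tx": -1.07,"ty": 3.14,"tz": 0,"ax": 0,"ay": 0,"az": 0,"claw": 3.6}
    - {"tx": -1.07,"ty": 3.14,"tz": 0,"ax": 0,"ay": 0,"az": 0,"claw": 3.6}
    - {"tx": -1.07,"ty": 3.14,"tz": 0,"ax": 0,"ay": 0,"az": 0,"claw": 3.6}

```text
time_s: 25.03
tcp_pos: [0.6903, 0.0797, 0.2412]
ee_rot: [[-0.897, 0.442, 0.003], [0.442, 0.897, 0.001], [-0.002, 0.002, -1.0]]
wrist_force: [0.4, 0.6, -0.2]
gripper_width: 0.412
gripper_force: 0.0
```

Emit:
drive_tool:
  rows:
    - {"tx": 0,"ty": 0,"tz": 0,"ax": 0,"ay": 0,"az": -0.122,"claw": 3.6}
    - {"tx": 0,"ty": 0,"tz": 0,"ax": 0,"ay": 0,"az": -0.122,"claw": 3.6}
    - {"tx": 0,"ty": 0,"tz": 0,"ax": 0,"ay": 0,"az": -0.122,"claw": 3.6}
    - {"tx": 0,"ty": 0,"tz": 0,"ax": 0,"ay": 0,"az": -0.122,"claw": 3.6}
    - {"tx": 0,"ty": 0,"tz": 0,"ax": 0,"ay": 0,"az": -0.122,"claw": 3.6}
    - {"tx": 0,"ty": 0,"tz": 0,"ax": 0,"ay": 0,"az": -0.122,"claw": 3.6}
    - {"tx": 0,"ty": 0,"tz": 0,"ax": 0,"ay": 0,"az": -0.122,"claw": 3.6}
    - {"tx": 0,"ty": 0,"tz": 0,"ax": 0,"ay": 0,"az": -0.122,"claw": 3.6}
    - {"tx": 0,"ty": 0,"tz": 0,"ax": 0,"ay": 0,"az": -0.122,"claw": 3.6}
    - {"tx": 0,"ty": 0,"tz": 0,"ax": 0,"ay": 0,"az": -0.122,"claw": 3.6}

```text
time_s: 25.87
tcp_pos: [0.6895, 0.0788, 0.2406]
ee_rot: [[-0.719, -0.695, 0.002], [-0.695, 0.719, 0.0], [-0.002, -0.001, -1.0]]
wrist_force: [-0.0, 0.0, 0.2]
gripper_width: 0.413
gripper_force: 0.0
```

Emit:
drive_tool:
  rows:
    - {"tx": 0,"ty": 0,"tz": 0,"ax": 0,"ay": 0,"az": -0.122,"claw": 3.6}
    - {"tx": 0,"ty": 0,"tz": 0,"ax": 0,"ay": 0,"az": -0.122,"claw": 3.6}
    - {"tx": 0,"ty": 0,"tz": 0,"ax": 0,"ay": 0,"az": -0.122,"claw": 3.6}
    - {"tx": 0,"ty": 0,"tz": 0,"ax": 0,"ay": 0,"az": -0.122,"claw": 3.6}
    - {"tx": 0,"ty": 0,"tz": 0,"ax": 0,"ay": 0,"az": -0.122,"claw": 3.6}
    - {"tx": 0,"ty": 0,"tz": 0,"ax": 0,"ay": 0,"az": -0.122,"claw": 3.6}
    - {"tx": 0,"ty": 0,"tz": 0,"ax": 0,"ay": 0,"az": -0.122,"claw": 3.6}
    - {"tx": 0,"ty": 0,"tz": 0,"ax": 0,"ay": 0,"az": -0.122,"claw": 3.6}
    - {"tx": 0,"ty": 0,"tz": 0,"ax": 0,"ay": 0,"az": -0.122,"claw": 3.6}
    - {"tx": 0,"ty": 0,"tz": 0,"ax": 0,"ay": 0,"az": -0.122,"claw": 3.6}

```text
time_s: 26.7
tcp_pos: [0.6895, 0.0788, 0.2406]
ee_rot: [[0.406, -0.914, 0.002], [-0.914, -0.406, 0.0], [0.0, -0.002, -1.0]]
wrist_force: [-0.1, 0.1, -0.2]
gripper_width: 0.415
gripper_force: 0.0
```

Emit:
drive_tool:
  rows:
    - {"tx": 0,"ty": 0,"tz": 0,"ax": 0,"ay": 0,"az": 0,"claw": 3.6}

```text
time_s: 26.78
tcp_pos: [0.6895, 0.0788, 0.2406]
ee_rot: [[0.402, -0.916, 0.002], [-0.916, -0.402, 0.0], [0.0, -0.002, -1.0]]
wrist_force: [0.2, 0.7, -0.5]
gripper_width: 0.413
gripper_force: 0.0
```

```bash
python3 -c "
from h import *
st()
p,d=capture('scene');lidfit(cloud('scene',d),p,np.array([.5965,.079]))" | grep -v 'r 0.0[0-6]'
```

```text
t 26.7833 tcp [0.6895 0.0788 0.2406] psi -66.3 finger -156.3 23.7 mom [ 0.04 -0.05  0.04] F [ 0.2  0.7 -0.5] j1,j6 [19.8  3.9]
lid z 0.1724709501673342 enc 0.5937261581420898 0.08009718358516693 0.11909715086221695 mid [0.5960041  0.07944571] [0.23557423 0.2346411  0.02195408]
[288. 164.] 110 mean [0.5042 0.0792 0.1992] mid [0.5026 0.0788 0.1984] zmax 0.2097 len 0.068 ang -143.6 r 0.0923 az 179.9
[240. 174.] 23 mean [ 0.5773 -0.0228  0.2047] mid [ 0.5755 -0.0231  0.2046] zmax 0.2088 len 0.025 ang -155.4 r 0.1036 az -100.7
[241. 186.] 65 mean [ 0.6059 -0.0098  0.1976] mid [ 0.6085 -0.0119  0.198 ] zmax 0.2084 len 0.044 ang -152.4 r 0.0893 az -84.0
[317. 193.] 27 mean [0.5756 0.1724 0.205 ] mid [0.5758 0.172  0.1997] zmax 0.2095 len 0.023 ang -176.1 r 0.0957 az 102.6
[314. 205.] 70 mean [0.6076 0.1741 0.1974] mid [0.6091 0.1728 0.1986] zmax 0.2084 len 0.04 ang -178.8 r 0.0958 az 83.4
[259. 228.] 48 mean [0.7051 0.0724 0.1931] mid [0.704  0.073  0.1954] zmax 0.2041 len 0.039 ang 133.6 r 0.1088 az -3.5
```

Emit:
drive_tool:
  rows:
    - {"tx": 0,"ty": 0,"tz": 1.6,"ax": 0,"ay": 0,"az": 0,"claw": 3.6}
    - {"tx": 0,"ty": 0,"tz": 1.6,"ax": 0,"ay": 0,"az": 0,"claw": 3.6}
    - {"tx": 0,"ty": 0,"tz": 1.7,"ax": 0,"ay": 0,"az": 0,"claw": 3.6}
    - {"tx": 0,"ty": 0,"tz": 0,"ax": 0,"ay": 0,"az": 0,"claw": 3.6}
    - {"tx": 0,"ty": 0,"tz": 0,"ax": 0,"ay": 0,"az": 0.122,"claw": 3.6}
    - {"tx": 0,"ty": 0,"tz": 0,"ax": 0,"ay": 0,"az": 0.122,"claw": 3.6}
    - {"tx": 0,"ty": 0,"tz": 0,"ax": 0,"ay": 0,"az": 0.122,"claw": 3.6}
    - {"tx": 0,"ty": 0,"tz": 0,"ax": 0,"ay": 0,"az": 0.122,"claw": 3.6}
    - {"tx": 0,"ty": 0,"tz": 0,"ax": 0,"ay": 0,"az": 0.122,"claw": 3.6}
    - {"tx": 0,"ty": 0,"tz": 0,"ax": 0,"ay": 0,"az": 0.122,"claw": 3.6}

```text
time_s: 27.67
tcp_pos: [0.6887, 0.077, 0.1915]
ee_rot: [[-0.324, -0.946, -0.001], [-0.946, 0.324, -0.002], [0.002, 0.0, -1.0]]
wrist_force: [-1.1, -2.0, -1.9]
gripper_width: 0.413
gripper_force: 1.1
```

Emit:
drive_tool:
  rows:
    - {"tx": 0,"ty": 0,"tz": 0,"ax": 0,"ay": 0,"az": 0.122,"claw": 3.6}
    - {"tx": 0,"ty": 0,"tz": 0,"ax": 0,"ay": 0,"az": 0.122,"claw": 3.6}
    - {"tx": 0,"ty": 0,"tz": 0,"ax": 0,"ay": 0,"az": 0.122,"claw": 3.6}
    - {"tx": 0,"ty": 0,"tz": 0,"ax": 0,"ay": 0,"az": 0.122,"claw": 3.6}
    - {"tx": 0,"ty": 0,"tz": 0,"ax": 0,"ay": 0,"az": 0.122,"claw": 3.6}
    - {"tx": 0,"ty": 0,"tz": 0,"ax": 0,"ay": 0,"az": 0.122,"claw": 3.6}
    - {"tx": 0,"ty": 0,"tz": 0,"ax": 0,"ay": 0,"az": 0.122,"claw": 3.6}
    - {"tx": 0,"ty": 0,"tz": 0,"ax": 0,"ay": 0,"az": 0.122,"claw": 3.6}
    - {"tx": 0,"ty": 0,"tz": 0,"ax": 0,"ay": 0,"az": 0.08,"claw": 3.6}
    - {"tx": 0,"ty": 0,"tz": 0,"ax": 0,"ay": 0,"az": 0.06,"claw": 3.6}

```text
time_s: 28.5
tcp_pos: [0.6881, 0.0778, 0.1912]
ee_rot: [[-0.992, -0.127, -0.002], [-0.127, 0.992, -0.001], [0.002, -0.0, -1.0]]
wrist_force: [-3.2, -0.1, -0.1]
gripper_width: 0.414
gripper_force: 1.7
```

Emit:
drive_tool:
  rows:
    - {"tx": 0,"ty": 0,"tz": 0,"ax": 0,"ay": 0,"az": 0.04,"claw": 3.6}
    - {"tx": 0,"ty": 0,"tz": 0,"ax": 0,"ay": 0,"az": 0.04,"claw": 3.6}
    - {"tx": 0,"ty": 0,"tz": 0,"ax": 0,"ay": 0,"az": 0,"claw": 3.6}

```text
time_s: 28.75
tcp_pos: [0.6876, 0.078, 0.1911]
ee_rot: [[-0.999, -0.053, -0.003], [-0.053, 0.999, -0.001], [0.003, -0.001, -1.0]]
wrist_force: [-4.7, -0.3, 1.4]
gripper_width: 0.415
gripper_force: 13.3
```

```bash
python3 -c "
from h import *
st()"
```

```text
t 28.75 tcp [0.6876 0.078  0.1911] psi -177.0 finger -267.0 -87.0 mom [0.12 1.33 0.62] F [-4.7 -0.3  1.4] j1,j6 [  19.8 -106.8]
```

Emit:
drive_tool:
  rows:
    - {"tx": 0,"ty": 0,"tz": 0,"ax": 0,"ay": 0,"az": -0.08,"claw": 3.6}
    - {"tx": 0,"ty": 0,"tz": -2.4,"ax": 0,"ay": 0,"az": 0,"claw": 3.6}
    - {"tx": 0,"ty": 0,"tz": -2.4,"ax": 0,"ay": 0,"az": 0,"claw": 3.6}
    - {"tx": 3.74,"ty": 0.5,"tz": 0,"ax": 0,"ay": 0,"az": 0,"claw": 3.6}
    - {"tx": 3.74,"ty": 0.5,"tz": 0,"ax": 0,"ay": 0,"az": 0,"claw": 3.6}
    - {"tx": 3.74,"ty": 0.5,"tz": 0,"ax": 0,"ay": 0,"az": 0,"claw": 3.6}
    - {"tx": 3.74,"ty": 0.5,"tz": 0,"ax": 0,"ay": 0,"az": 0,"claw": 3.6}
    - {"tx": 3.74,"ty": 0.5,"tz": 0,"ax": 0,"ay": 0,"az": 0,"claw": 3.6}

```text
time_s: 29.42
tcp_pos: [0.4997, 0.0779, 0.2397]
ee_rot: [[-0.991, -0.132, 0.003], [-0.132, 0.991, 0.001], [-0.003, 0.0, -1.0]]
wrist_force: [0.3, 0.2, -0.2]
gripper_width: 0.413
gripper_force: 0.0
```

Emit:
drive_tool:
  rows:
    - {"tx": 0,"ty": 0,"tz": 0,"ax": 0,"ay": 0,"az": -0.122,"claw": 3.6}
    - {"tx": 0,"ty": 0,"tz": 0,"ax": 0,"ay": 0,"az": -0.122,"claw": 3.6}
    - {"tx": 0,"ty": 0,"tz": 0,"ax": 0,"ay": 0,"az": -0.122,"claw": 3.6}
    - {"tx": 0,"ty": 0,"tz": 0,"ax": 0,"ay": 0,"az": -0.122,"claw": 3.6}
    - {"tx": 0,"ty": 0,"tz": 0,"ax": 0,"ay": 0,"az": -0.122,"claw": 3.6}
    - {"tx": 0,"ty": 0,"tz": 0,"ax": 0,"ay": 0,"az": -0.122,"claw": 3.6}
    - {"tx": 0,"ty": 0,"tz": 0,"ax": 0,"ay": 0,"az": -0.122,"claw": 3.6}
    - {"tx": 0,"ty": 0,"tz": 0,"ax": 0,"ay": 0,"az": -0.122,"claw": 3.6}
    - {"tx": 0,"ty": 0,"tz": 0,"ax": 0,"ay": 0,"az": -0.122,"claw": 3.6}
    - {"tx": 0,"ty": 0,"tz": 0,"ax": 0,"ay": 0,"az": -0.122,"claw": 3.6}

```text
time_s: 30.25
tcp_pos: [0.5014, 0.0782, 0.24]
ee_rot: [[-0.211, -0.978, 0.003], [-0.978, 0.211, 0.001], [-0.002, -0.003, -1.0]]
wrist_force: [0.1, -0.5, -0.5]
gripper_width: 0.416
gripper_force: 0.0
```

Emit:
drive_tool:
  rows:
    - {"tx": 0,"ty": 0,"tz": 0,"ax": 0,"ay": 0,"az": -0.122,"claw": 3.6}
    - {"tx": 0,"ty": 0,"tz": 0,"ax": 0,"ay": 0,"az": -0.122,"claw": 3.6}
    - {"tx": 0,"ty": 0,"tz": 0,"ax": 0,"ay": 0,"az": -0.122,"claw": 3.6}
    - {"tx": 0,"ty": 0,"tz": 0,"ax": 0,"ay": 0,"az": -0.122,"claw": 3.6}
    - {"tx": 0,"ty": 0,"tz": 0,"ax": 0,"ay": 0,"az": -0.122,"claw": 3.6}
    - {"tx": 0,"ty": 0,"tz": 0,"ax": 0,"ay": 0,"az": -0.122,"claw": 3.6}
    - {"tx": 0,"ty": 0,"tz": 0,"ax": 0,"ay": 0,"az": -0.122,"claw": 3.6}
    - {"tx": 0,"ty": 0,"tz": 0,"ax": 0,"ay": 0,"az": -0.122,"claw": 3.6}
    - {"tx": 0,"ty": 0,"tz": 0,"ax": 0,"ay": 0,"az": -0.122,"claw": 3.6}
    - {"tx": 0,"ty": 0,"tz": 0,"ax": 0,"ay": 0,"az": -0.122,"claw": 3.6}

```text
time_s: 31.08
tcp_pos: [0.5015, 0.0782, 0.24]
ee_rot: [[0.846, -0.534, 0.004], [-0.534, -0.846, 0.001], [0.002, -0.003, -1.0]]
wrist_force: [-0.0, -0.4, -0.7]
gripper_width: 0.417
gripper_force: 0.0
```

Emit:
drive_tool:
  rows:
    - {"tx": 0,"ty": 0,"tz": 0,"ax": 0,"ay": 0,"az": -0.122,"claw": 3.6}
    - {"tx": 0,"ty": 0,"tz": 0,"ax": 0,"ay": 0,"az": -0.122,"claw": 3.6}
    - {"tx": 0,"ty": 0,"tz": 0,"ax": 0,"ay": 0,"az": -0.122,"claw": 3.6}
    - {"tx": 0,"ty": 0,"tz": 0,"ax": 0,"ay": 0,"az": -0.122,"claw": 3.6}
    - {"tx": 0,"ty": 0,"tz": 0,"ax": 0,"ay": 0,"az": -0.122,"claw": 3.6}
    - {"tx": 0,"ty": 0,"tz": 0,"ax": 0,"ay": 0,"az": 0,"claw": 3.6}

```text
time_s: 31.58
tcp_pos: [0.5014, 0.0782, 0.2399]
ee_rot: [[0.999, 0.043, 0.003], [0.043, -0.999, 0.001], [0.003, -0.001, -1.0]]
wrist_force: [-1.2, -0.3, 0.7]
gripper_width: 0.415
gripper_force: 0.0
```

```bash
python3 -c "
from h import *
st()
p,d=capture('scene');lidfit(cloud('scene',d),p,np.array([.5965,.079]))" | grep -v 'r 0.0[0-6]'
```

```text
t 31.5833 tcp [0.5014 0.0782 0.2399] psi 2.5 finger -87.5 92.5 mom [-0.01  0.03  0.01] F [-1.2 -0.3  0.7] j1,j6 [27.2 65.2]
lid z 0.17260964745854365 enc 0.5942064523696899 0.07886790484189987 0.11967796832323074 mid [0.59603258 0.07948337] [0.23361959 0.23436826 0.02362518]
[288. 164.] 108 mean [0.5041 0.0793 0.1994] mid [0.5019 0.0785 0.1983] zmax 0.2091 len 0.068 ang -143.6 r 0.0924 az 179.8
[240. 174.] 23 mean [ 0.5776 -0.0227  0.205 ] mid [ 0.5769 -0.023   0.2057] zmax 0.2099 len 0.021 ang -154.0 r 0.1035 az -100.6
[241. 186.] 67 mean [ 0.6051 -0.0101  0.1971] mid [ 0.6061 -0.0118  0.1986] zmax 0.2077 len 0.042 ang -153.6 r 0.0895 az -84.5
[317. 192.] 27 mean [0.5748 0.1725 0.2047] mid [0.574  0.172  0.2001] zmax 0.2086 len 0.024 ang -176.9 r 0.0959 az 103.1
[313. 205.] 71 mean [0.608  0.1741 0.1973] mid [0.6089 0.173  0.1971] zmax 0.2077 len 0.042 ang -178.7 r 0.0958 az 83.1
[264. 222.] 140 mean [0.6913 0.0794 0.1986] mid [0.6886 0.0774 0.1977] zmax 0.2087 len 0.072 ang 59.8 r 0.0948 az 0.2
```

Emit:
drive_tool:
  rows:
    - {"tx": -0.08,"ty": 0,"tz": 1.6,"ax": 0,"ay": 0,"az": 0,"claw": 3.6}
    - {"tx": 0,"ty": 0,"tz": 1.6,"ax": 0,"ay": 0,"az": 0,"claw": 3.6}
    - {"tx": 0,"ty": 0,"tz": 1.7,"ax": 0,"ay": 0,"az": 0,"claw": 3.6}
    - {"tx": 0,"ty": 0,"tz": 0,"ax": 0,"ay": 0,"az": 0,"claw": 3.6}
    - {"tx": 0,"ty": 0,"tz": 0,"ax": 0,"ay": 0,"az": 0.122,"claw": 3.6}
    - {"tx": 0,"ty": 0,"tz": 0,"ax": 0,"ay": 0,"az": 0.122,"claw": 3.6}
    - {"tx": 0,"ty": 0,"tz": 0,"ax": 0,"ay": 0,"az": 0.122,"claw": 3.6}
    - {"tx": 0,"ty": 0,"tz": 0,"ax": 0,"ay": 0,"az": 0.122,"claw": 3.6}
    - {"tx": 0,"ty": 0,"tz": 0,"ax": 0,"ay": 0,"az": 0.122,"claw": 3.6}
    - {"tx": 0,"ty": 0,"tz": 0,"ax": 0,"ay": 0,"az": 0.122,"claw": 3.6}

```text
time_s: 32.47
tcp_pos: [0.4999, 0.0782, 0.1905]
ee_rot: [[0.765, -0.644, 0.001], [-0.644, -0.765, 0.001], [0.0, -0.001, -1.0]]
wrist_force: [-1.6, 1.5, -2.4]
gripper_width: 0.415
gripper_force: 1.1
```

Emit:
drive_tool:
  rows:
    - {"tx": 0,"ty": 0,"tz": 0,"ax": 0,"ay": 0,"az": 0.122,"claw": 3.6}
    - {"tx": 0,"ty": 0,"tz": 0,"ax": 0,"ay": 0,"az": 0.122,"claw": 3.6}
    - {"tx": 0,"ty": 0,"tz": 0,"ax": 0,"ay": 0,"az": 0.122,"claw": 3.6}
    - {"tx": 0,"ty": 0,"tz": 0,"ax": 0,"ay": 0,"az": 0.122,"claw": 3.6}
    - {"tx": 0,"ty": 0,"tz": 0,"ax": 0,"ay": 0,"az": 0.122,"claw": 3.6}
    - {"tx": 0,"ty": 0,"tz": 0,"ax": 0,"ay": 0,"az": 0.122,"claw": 3.6}
    - {"tx": 0,"ty": 0,"tz": 0,"ax": 0,"ay": 0,"az": 0.122,"claw": 3.6}
    - {"tx": 0,"ty": 0,"tz": 0,"ax": 0,"ay": 0,"az": 0.1,"claw": 3.6}
    - {"tx": 0,"ty": 0,"tz": 0,"ax": 0,"ay": 0,"az": 0.06,"claw": 3.6}

```text
time_s: 33.22
tcp_pos: [0.4997, 0.0777, 0.1904]
ee_rot: [[-0.14, -0.99, 0.0], [-0.99, 0.14, -0.0], [0.0, -0.0, -1.0]]
wrist_force: [-0.1, -0.8, -2.0]
gripper_width: 0.41
gripper_force: 1.2
```

Emit:
drive_tool:
  rows:
    - {"tx": 0,"ty": 0,"tz": 0,"ax": 0,"ay": 0,"az": 0.04,"claw": 3.6}
    - {"tx": 0,"ty": 0,"tz": 0,"ax": 0,"ay": 0,"az": 0.04,"claw": 3.6}
    - {"tx": 0,"ty": 0,"tz": 0,"ax": 0,"ay": 0,"az": 0,"claw": 3.6}

```text
time_s: 33.47
tcp_pos: [0.4997, 0.0777, 0.1903]
ee_rot: [[-0.213, -0.977, 0.0], [-0.977, 0.213, -0.001], [0.0, -0.0, -1.0]]
wrist_force: [-1.0, -1.7, -1.8]
gripper_width: 0.414
gripper_force: 12.7
```

```bash
python3 -c "
from h import *
st()"
```

```text
t 33.4667 tcp [0.4997 0.0777 0.1903] psi -102.3 finger -192.3 -12.3 mom [-0.18  0.06  0.45] F [-1.  -1.7 -1.8] j1,j6 [ 27.3 -39.6]
```

All four nuts are home. Now to the vent lever, with the fingers astride the valve axis and tips above the valve body.

Emit:
drive_tool:
  rows:
    - {"tx": 0,"ty": 0,"tz": 0,"ax": 0,"ay": 0,"az": -0.08,"claw": 3.6}
    - {"tx": 0,"ty": 0,"tz": -2.4,"ax": 0,"ay": 0,"az": 0,"claw": 3.6}
    - {"tx": 0,"ty": 0,"tz": -2.4,"ax": 0,"ay": 0,"az": 0,"claw": 3.6}
    - {"tx": 0,"ty": 0,"tz": 0,"ax": 0,"ay": 0,"az": -0.12,"claw": 4.0}
    - {"tx": 0,"ty": 0,"tz": 0,"ax": 0,"ay": 0,"az": -0.12,"claw": 4.0}
    - {"tx": 0.39,"ty": -3.13,"tz": 0,"ax": 0,"ay": 0,"az": 0,"claw": 4.0}
    - {"tx": 0.39,"ty": -3.13,"tz": 0,"ax": 0,"ay": 0,"az": 0,"claw": 4.0}
    - {"tx": 0.39,"ty": -3.13,"tz": 0,"ax": 0,"ay": 0,"az": 0,"claw": 4.0}
    - {"tx": 0,"ty": 0,"tz": 0,"ax": 0,"ay": 0,"az": 0,"claw": 4.0}
    - {"tx": 0,"ty": 0,"tz": 0,"ax": 0,"ay": 0,"az": 0,"claw": 4.0}

```text
time_s: 34.3
tcp_pos: [0.5955, 0.0761, 0.2373]
ee_rot: [[0.104, -0.995, 0.0], [-0.995, -0.104, -0.0], [0.0, -0.0, -1.0]]
wrist_force: [-1.3, -0.1, -0.6]
gripper_width: 0.458
gripper_force: 0.0
```

```bash
python3 -c "
from h import *
st()
p,d=capture('scene');cv2.imwrite('pics/s2.png',cv2.resize(p[120:290,180:370,::-1],None,fx=3,fy=3,interpolation=cv2.INTER_CUBIC));lidfit(cloud('scene',d),p,np.array([.5965,.079]))"
```

```text
t 34.3 tcp [0.5955 0.0761 0.2373] psi -84.0 finger -174.0 6.0 mom [ 0.1   0.04 -0.02] F [-1.3 -0.1 -0.6] j1,j6 [ 22.7 -16.8]
lid z 0.17245616132652372 enc 0.5943419933319092 0.07926872372627258 0.11884316802024841 mid [0.59728111 0.07917054] [0.23590877 0.23464217 0.02474502]
[295. 162.] 68 mean [0.4892 0.0935 0.198 ] mid [0.4905 0.0942 0.1979] zmax 0.2064 len 0.033 ang 141.5 r 0.1083 az 172.3
[240. 174.] 23 mean [ 0.5777 -0.0226  0.2052] mid [ 0.5776 -0.0226  0.2057] zmax 0.2096 len 0.023 ang -154.5 r 0.1034 az -100.5
[241. 186.] 66 mean [ 0.6054 -0.0096  0.1969] mid [ 0.6071 -0.0116  0.197 ] zmax 0.2085 len 0.041 ang -154.7 r 0.089 az -84.2
[291. 184.] 69 mean [0.5714 0.1081 0.2087] mid [0.5715 0.1082 0.2081] zmax 0.2125 len 0.033 ang 136.4 r 0.0385 az 130.8
[317. 193.] 27 mean [0.5756 0.1724 0.205 ] mid [0.5759 0.1721 0.2005] zmax 0.2097 len 0.023 ang -176.5 r 0.0957 az 102.6
[277. 195.] 62 mean [0.6014 0.0801 0.1904] mid [0.599  0.079  0.1935] zmax 0.1995 len 0.027 ang 105.9 r 0.005 az 12.8
[314. 205.] 73 mean [0.6075 0.1742 0.197 ] mid [0.6079 0.1729 0.1968] zmax 0.2087 len 0.041 ang -178.5 r 0.0958 az 83.4
[255. 202.] 17 mean [0.6374 0.0371 0.1887] mid [0.6376 0.0368 0.1889] zmax 0.1926 len 0.014 ang 110.7 r 0.0586 az -45.6
[264. 222.] 145 mean [0.6914 0.0795 0.198 ] mid [0.689  0.0775 0.1965] zmax 0.2078 len 0.071 ang 59.6 r 0.0949 az 0.3
```

View pics/s2.png

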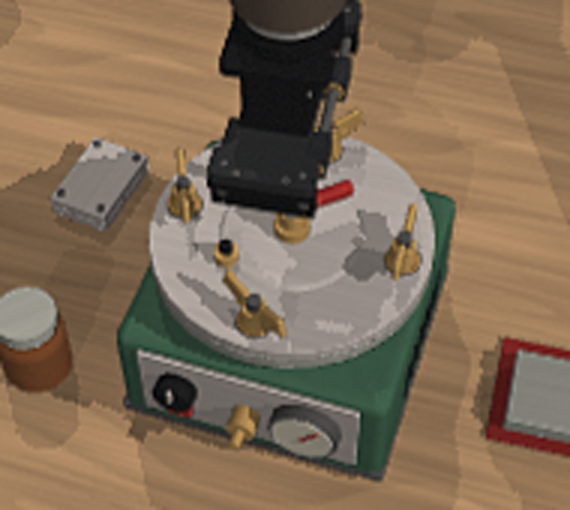

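The lid is down and level, and the lever (crop 335,195) is still open. Swing it.

Emit:
drive_tool:
  rows:
    - {"tx": -0.19,"ty": 0.08,"tz": 0,"ax": 0,"ay": 0,"az": 0,"claw": 4.0}
    - {"tx": 0,"ty": 0,"tz": 1.7,"ax": 0,"ay": 0,"az": 0,"claw": 4.0}
    - {"tx": 0,"ty": 0,"tz": 1.8,"ax": 0,"ay": 0,"az": 0,"claw": 4.0}
    - {"tx": 0,"ty": 0,"tz": 0,"ax": 0,"ay": 0,"az": 0,"claw": 4.0}
    - {"tx": 0,"ty": 0,"tz": 0,"ax": 0,"ay": 0,"az": 0.12,"claw": 4.0}
    - {"tx": 0,"ty": 0,"tz": 0,"ax": 0,"ay": 0,"az": 0.12,"claw": 4.0}
    - {"tx": 0,"ty": 0,"tz": 0,"ax": 0,"ay": 0,"az": 0.12,"claw": 4.0}
    - {"tx": 0,"ty": 0,"tz": 0,"ax": 0,"ay": 0,"az": 0.12,"claw": 4.0}

```text
time_s: 35.02
tcp_pos: [0.5919, 0.0772, 0.2039]
ee_rot: [[-0.37, -0.929, -0.001], [-0.929, 0.37, -0.002], [0.002, 0.0, -1.0]]
wrist_force: [-1.3, -2.0, -0.5]
gripper_width: 0.46
gripper_force: 1.3
```

```bash
python3 -c "
from h import *
st()"
```

```text
t 35.0167 tcp [0.5919 0.0772 0.2039] psi -111.7 finger -201.7 -21.7 mom [-0.58  0.44  0.05] F [-1.3 -2.  -0.5] j1,j6 [ 23.  -44.8]
```

Emit:
drive_tool:
  rows:
    - {"tx": 0,"ty": 0,"tz": 0,"ax": 0,"ay": 0,"az": 0.12,"claw": 4.0}
    - {"tx": 0,"ty": 0,"tz": 0,"ax": 0,"ay": 0,"az": 0.12,"claw": 4.0}
    - {"tx": 0,"ty": 0,"tz": 0,"ax": 0,"ay": 0,"az": 0.12,"claw": 4.0}
    - {"tx": 0,"ty": 0,"tz": 0,"ax": 0,"ay": 0,"az": 0.12,"claw": 4.0}
    - {"tx": 0,"ty": 0,"tz": 0,"ax": 0,"ay": 0,"az": 0.12,"claw": 4.0}
    - {"tx": 0,"ty": 0,"tz": 0,"ax": 0,"ay": 0,"az": 0.12,"claw": 4.0}
    - {"tx": 0,"ty": 0,"tz": 0,"ax": 0,"ay": 0,"az": 0.12,"claw": 4.0}
    - {"tx": 0,"ty": 0,"tz": 0,"ax": 0,"ay": 0,"az": 0.12,"claw": 4.0}
    - {"tx": 0,"ty": 0,"tz": 0,"ax": 0,"ay": 0,"az": 0.1,"claw": 4.0}
    - {"tx": 0,"ty": 0,"tz": 0,"ax": 0,"ay": 0,"az": 0,"claw": 4.0}

```text
time_s: 35.85
tcp_pos: [0.5921, 0.0784, 0.2039]
ee_rot: [[-0.991, -0.135, 0.0], [-0.135, 0.991, 0.001], [-0.0, 0.001, -1.0]]
wrist_force: [-2.5, 1.6, -0.2]
gripper_width: 0.461
gripper_force: 1.2
```

```bash
python3 -c "
from h import *
st()"
```

```text
t 35.85 tcp [0.5921 0.0784 0.2039] psi -172.2 finger -262.2 -82.2 mom [0.47 0.46 0.05] F [-2.5  1.6 -0.2] j1,j6 [  23.  -105.2]
```

Finger at 98°, still sliding the lever; now small steps to the stop.

Emit:
drive_tool:
  rows:
    - {"tx": 0,"ty": 0,"tz": 0,"ax": 0,"ay": 0,"az": 0.06,"claw": 4.0}
    - {"tx": 0,"ty": 0,"tz": 0,"ax": 0,"ay": 0,"az": 0.05,"claw": 4.0}
    - {"tx": 0,"ty": 0,"tz": 0,"ax": 0,"ay": 0,"az": 0.05,"claw": 4.0}
    - {"tx": 0,"ty": 0,"tz": 0,"ax": 0,"ay": 0,"az": 0.04,"claw": 4.0}
    - {"tx": 0,"ty": 0,"tz": 0,"ax": 0,"ay": 0,"az": 0,"claw": 4.0}

```text
time_s: 36.27
tcp_pos: [0.5928, 0.0784, 0.2038]
ee_rot: [[-0.998, 0.061, 0.001], [0.061, 0.998, 0.001], [-0.001, 0.001, -1.0]]
wrist_force: [-2.7, 1.5, 1.3]
gripper_width: 0.461
gripper_force: 1.2
```

```bash
python3 -c "
from h import *
st()"
```

```text
t 36.2667 tcp [0.5928 0.0784 0.2038] psi 176.5 finger 86.5 266.5 mom [0.53 0.33 0.1 ] F [-2.7  1.5  1.3] j1,j6 [  23.  -116.5]
```

Emit:
drive_tool:
  rows:
    - {"tx": 0,"ty": 0,"tz": 0,"ax": 0,"ay": 0,"az": 0.04,"claw": 4.0}
    - {"tx": 0,"ty": 0,"tz": 0,"ax": 0,"ay": 0,"az": 0.04,"claw": 4.0}
    - {"tx": 0,"ty": 0,"tz": 0,"ax": 0,"ay": 0,"az": 0.03,"claw": 4.0}
    - {"tx": 0,"ty": 0,"tz": 0,"ax": 0,"ay": 0,"az": 0,"claw": 4.0}

```text
time_s: 36.6
tcp_pos: [0.5922, 0.0788, 0.2036]
ee_rot: [[-0.986, 0.169, -0.001], [0.169, 0.986, 0.001], [0.001, 0.001, -1.0]]
wrist_force: [-4.1, 3.6, 2.5]
gripper_width: 0.459
gripper_force: 2.8
```

```bash
python3 -c "
from h import *
st()"
```

```text
t 36.6 tcp [0.5922 0.0788 0.2036] psi 170.2 finger 80.2 260.2 mom [1.21 1.08 0.17] F [-4.1  3.6  2.5] j1,j6 [  23.  -122.8]
```

Emit:
drive_tool:
  rows:
    - {"tx": 0,"ty": 0,"tz": 0,"ax": 0,"ay": 0,"az": 0.03,"claw": 4.0}
    - {"tx": 0,"ty": 0,"tz": 0,"ax": 0,"ay": 0,"az": 0.02,"claw": 4.0}
    - {"tx": 0,"ty": 0,"tz": 0,"ax": 0,"ay": 0,"az": 0,"claw": 4.0}

```text
time_s: 36.85
tcp_pos: [0.5914, 0.0793, 0.2035]
ee_rot: [[-0.976, 0.218, -0.002], [0.218, 0.976, 0.002], [0.002, 0.001, -1.0]]
wrist_force: [-6.5, 5.0, 2.9]
gripper_width: 0.461
gripper_force: 4.2
```

Emit:
drive_tool:
  rows:
    - {"tx": 0,"ty": 0,"tz": 0,"ax": 0,"ay": 0,"az": -0.1,"claw": 4.0}
    - {"tx": 0,"ty": 0,"tz": -3,"ax": 0,"ay": 0,"az": 0,"claw": 4.0}
    - {"tx": 0,"ty": 0,"tz": -3,"ax": 0,"ay": 0,"az": 0,"claw": 4.0}
    - {"tx": 3,"ty": 0.5,"tz": 0,"ax": 0,"ay": 0,"az": 0,"claw": 4.0}
    - {"tx": 3,"ty": 0.5,"tz": 0,"ax": 0,"ay": 0,"az": 0,"claw": 4.0}
    - {"tx": 3,"ty": 0.5,"tz": 0,"ax": 0,"ay": 0,"az": 0,"claw": 4.0}
    - {"tx": 3,"ty": 0.5,"tz": 0,"ax": 0,"ay": 0,"az": 0,"claw": 4.0}
    - {"tx": 3,"ty": 0.5,"tz": 0,"ax": 0,"ay": 0,"az": 0,"claw": 4.0}
    - {"tx": 0,"ty": 0,"tz": 0,"ax": 0,"ay": 0,"az": 0,"claw": 4.0}
    - {"tx": 0,"ty": 0,"tz": 0,"ax": 0,"ay": 0,"az": 0,"claw": 4.0}

```text
time_s: 37.68
tcp_pos: [0.4468, 0.1213, 0.2641]
ee_rot: [[-0.993, 0.118, 0.003], [0.118, 0.993, 0.001], [-0.003, 0.002, -1.0]]
wrist_force: [0.6, 0.1, 0.1]
gripper_width: 0.459
gripper_force: 0.0
```

```bash
python3 -c "
from h import *
st()
p,d=capture('scene');cv2.imwrite('pics/s3.png',cv2.resize(p[120:300,180:390,::-1],None,fx=3,fy=3,interpolation=cv2.INTER_CUBIC));lidfit(cloud('scene',d),p,np.array([.5965,.079]))"
```

```text
t 37.6833 tcp [0.4468 0.1213 0.2641] psi 173.2 finger 83.2 263.2 mom [-0.01 -0.22 -0.05] F [0.6 0.1 0.1] j1,j6 [  35.4 -132.2]
lid z 0.17242899156614735 enc 0.5943959951400757 0.07833068817853928 0.11962489038705826 mid [0.59774557 0.07937805] [0.23408364 0.2349336  0.02447395]
[288. 164.] 157 mean [0.5031 0.0798 0.1974] mid [0.5014 0.0787 0.1975] zmax 0.2076 len 0.069 ang 133.5 r 0.0934 az 179.5
[240. 174.] 23 mean [ 0.5776 -0.0227  0.2051] mid [ 0.5776 -0.0221  0.2058] zmax 0.209 len 0.021 ang -154.9 r 0.1034 az -100.5
[266. 178.] 20 mean [0.5558 0.0374 0.1864] mid [0.5536 0.0369 0.1891] zmax 0.1882 len 0.015 ang 106.7 r 0.0582 az -134.4
[241. 186.] 64 mean [ 0.6054 -0.0098  0.1973] mid [ 0.6062 -0.0121  0.1967] zmax 0.2081 len 0.042 ang -153.3 r 0.0893 az -84.3
[317. 192.] 28 mean [0.5749 0.1724 0.2043] mid [0.5749 0.1718 0.199 ] zmax 0.2081 len 0.024 ang -177.2 r 0.0958 az 103.0
[280. 197.] 131 mean [0.6137 0.0927 0.2022] mid [0.6137 0.0916 0.1991] zmax 0.2125 len 0.066 ang 54.4 r 0.0219 az 38.5
[314. 205.] 75 mean [0.6077 0.1741 0.1968] mid [0.6086 0.1725 0.197 ] zmax 0.2081 len 0.041 ang -178.9 r 0.0957 az 83.3
[255. 202.] 15 mean [0.6366 0.0382 0.1895] mid [0.6361 0.0375 0.1896] zmax 0.1946 len 0.013 ang 123.1 r 0.0572 az -45.5
[264. 222.] 141 mean [0.6916 0.0795 0.1988] mid [0.6896 0.0778 0.1977] zmax 0.2086 len 0.069 ang 59.3 r 0.0951 az 0.3
```

View pics/s3.png

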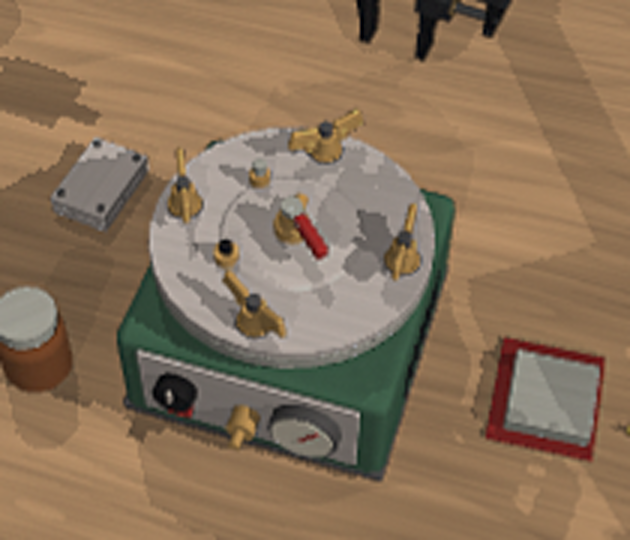

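The lever (crop 312,235) now points between a and b, and the lid is flat at 172.4 mm. I'll check its bearing on the red pixels alone.

```bash
python3 -c "
from h import *
for n,c in(('scene',(.5965,.079)),('top',(.593,.077))):
    for src in 0,1:
        if src==0:
            f=np.load(n+'0.npz');p,d=f['p'],f['d']
        else: p,d=capture(n)
        W=cloud(n,d);h=cv2.cvtColor(p,cv2.COLOR_RGB2HSV)
        m=((h[...,0]<7)|(h[...,0]>172))&(h[...,1]>150)&(W[...,2]>.205)&(W[...,2]<.222)&(np.hypot(W[...,0]-c[0],W[...,1]-c[1])<.07)
        q=W[m][:,:2];v=cv2.fitLine(q.astype(np.float32),cv2.DIST_L2,0,.01,.01).ravel();mu=q.mean(0)-c
        print(n,src,m.sum(),'az',np.degrees(np.arctan2(mu[1],mu[0])),'line',np.degrees(np.arctan2(v[1],v[0])))
"
```

```text
scene 0 68 az 131.4961137372175 line -49.04908
scene 1 61 az 45.247654220520424 line 44.779057
top 0 65 az 130.30010590834635 line -48.672897
top 1 63 az 44.45580156780963 line 45.237255
```

Lever at 45°, fully shut; nuts home, lid level, bystanders undisturbed.

```bash
python3 -c "
from station import *
print(finish_job())"
```

```text
the job is handed in; nothing more can be done
None
```

The wax pot is closed and handed in at about 38 s of the 69 s allowed: all four wing nuts were tightened crosswise (b–d, then a–c) in two quarter-turn rounds to their stops, the lid sits level on its flange, and the vent was shut last.

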